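# Load the fossil sieve and run the shaker on the third click

### The job

With the scoop, fetch at least three of the small fossil pieces from the long tray and tip them into the round sieve on the shaker, spilling none and keeping your fingers off them, then lay the scoop back flat in the tray and let go of it. Then run the shaker: turn its speed knob clockwise from off, counting three clicks and going no further, and finish still holding the knob at the third click, because it springs back to off when let go. Leave the other things on the table where they are.

Things in the scene. Friction and masses are not known exactly. Their poses are not given: they have to be found in the camera images.
- tray: Long shallow white plastic tray, fixed on the table beside the shaker (either may be on the left; both may be turned). Outside 215 (x) by 92 (y) by 32 mm high, walls and floor 4 mm. Origin under its middle, x along it. At the start the scoop lies at the -x end, mouth to +x; the pieces lie between its mouth and the +x end wall, in two columns.
- tray_floor (a point): Centre of the tray's inner floor (207 by 84 mm, walls rise 28 mm above it), 4 mm above the table. Axes as the tray's.
- scoop: Hand scoop, 140 g +-20 %: flat aluminium bowl, open front, wooden handle behind. Origin at the bowl's underside, x to the mouth, z up. Bowl 76 mm wide (72 inside); floor 2 mm thick from x = -42 to the lip at x = +55 mm, where it thins to under 1 mm; back wall 28 mm high; side walls 28 mm high, sloping down to 10 mm at x = +36 mm.
- scoop_grip (a point): Point in the scoop's handle, 98 mm behind the scoop's origin, 58 mm above its underside; axes as the scoop's. Grip here across the 16 mm width (y): the sides are clear and it stands 30 mm above the tray wall. The handle is a straight bar 16 mm wide, 20 mm deep, 112 mm long, rising backwards at 16 degrees over the tray's end wall.
- scoop_lip (a point): Middle of the scoop's front lip, on its underside, 55 mm ahead of the scoop's origin. Axes as the scoop's.
- piece0: Grey-buff stone fossil, 12 g: crinoid stem segment, a short ribbed column 23 mm across and 15 mm high, with a dark dot at the middle of each end. Origin at its centre. Starts in the tray ahead of the scoop. Friction on the scoop about 0.6: slides out when the mouth is tipped down well past 35 degrees.
- piece1: Grey-buff stone fossil, 12 g: brachiopod shell, a lens with blunt ends 23 by 22 mm across and 15 mm thick. Origin at its centre. Starts in the tray ahead of the scoop. Friction on the scoop about 0.6: slides out when the mouth is tipped down well past 35 degrees.
- piece2: Grey-buff stone fossil, 12 g: coral nodule, an angular lump 23 by 21 by 18 mm. Origin at its centre. Starts in the tray ahead of the scoop. Friction on the scoop about 0.6: slides out when the mouth is tipped down well past 35 degrees.
- piece3: Grey-buff stone fossil, 12 g: crinoid stem segment, a short ribbed column 23 mm across and 15 mm high, with a dark dot at the middle of each end. Origin at its centre. Starts in the tray ahead of the scoop. Friction on the scoop about 0.6: slides out when the mouth is tipped down well past 35 degrees.
- piece4: Grey-buff stone fossil, 12 g: coral nodule, an angular lump 23 by 21 by 18 mm. Origin at its centre. Starts in the tray ahead of the scoop. Friction on the scoop about 0.6: slides out when the mouth is tipped down well past 35 degrees.
- piece5: Grey-buff stone fossil, 12 g: brachiopod shell, a lens with blunt ends 23 by 22 mm across and 15 mm thick. Origin at its centre. Starts in the tray ahead of the scoop. Friction on the scoop about 0.6: slides out when the mouth is tipped down well past 35 degrees.
- shaker: Sieve shaker, fixed on the table: grey box 185 (x) by 320 (y) by 60 mm high. Origin under its middle. On its top, the sieve's centre is 80 mm to +y of the middle and the knob's axis 105 mm to -y.
- sieve_floor (a point): Centre of the wire floor of the round steel sieve on the shaker, 72 mm above the table. The sieve is fixed, 127 mm across outside, 120 mm inside; its rim is 41 mm above this point. Axes as the shaker's.
- knob_bar: Black bar grip of the shaker's speed knob, turning about a vertical axis: 14 mm thick (x), 46 mm long (y), 38 mm high. Origin at the middle of its underside, 70 mm above the table, on the axis. y points to the white pointer line. Under it a round skirt 44 mm across and a pale metal dial 76 mm across with a long black tick at off and a short one for each click.
- knob_grip (a point): Point on the knob's axis inside the bar grip, 94 mm above the table (14 mm below the bar's top): grip here, across the 14 mm thickness. Axes as the bar's.
- speed (a joint): Knob angle in rad: 0 at off (start), growing clockwise from above. Five clicks, each 24 degrees: 0.419, 0.838, 1.257 (third), 1.676, 2.094; end stop at 2.13. Hold-to-run: a spring (0.06 to 0.1 N m) draws it back to off if let go. The clicks add or take up to 0.045 N m: stiffest a quarter step past a click, lightest a quarter step before the next.
- coral_head: Bystander: rough coral head, about 95 by 80 by 56 mm, 0.5 kg, loose on the far side of the table. Origin under its middle.
- box: Bystander: open cardboard specimen box 75 by 100 by 30 mm with a fossil in it, loose on the far side. Origin under its middle.
- glue_jar: Bystander: amber jar 52 mm across, 75 mm tall, loose on the far side. Origin under its middle.

How it is judged:
On the way, in this order (a step that is already met when the one before it is completed fails the run):
1. at least three pieces lie in the sieve while the knob is still at off (((horizontal distance between piece0 and sieve_floor below 0.062 m and z of piece0 in the frame of sieve_floor between -0.003 and 0.042 m) or (horizontal distance between piece1 and sieve_floor below 0.062 m and z of piece1 in the frame of sieve_floor between -0.003 and 0.042 m) or (horizontal distance between piece2 and sieve_floor below 0.062 m and z of piece2 in the frame of sieve_floor between -0.003 and 0.042 m) or (horizontal distance between piece3 and sieve_floor below 0.062 m and z of piece3 in the frame of sieve_floor between -0.003 and 0.042 m)) and ((horizontal distance between piece0 and sieve_floor below 0.062 m and z of piece0 in the frame of sieve_floor between -0.003 and 0.042 m) or (horizontal distance between piece1 and sieve_floor below 0.062 m and z of piece1 in the frame of sieve_floor between -0.003 and 0.042 m) or (horizontal distance between piece2 and sieve_floor below 0.062 m and z of piece2 in the frame of sieve_floor between -0.003 and 0.042 m) or (horizontal distance between piece4 and sieve_floor below 0.062 m and z of piece4 in the frame of sieve_floor between -0.003 and 0.042 m)) and ((horizontal distance between piece0 and sieve_floor below 0.062 m and z of piece0 in the frame of sieve_floor between -0.003 and 0.042 m) or (horizontal distance between piece1 and sieve_floor below 0.062 m and z of piece1 in the frame of sieve_floor between -0.003 and 0.042 m) or (horizontal distance between piece2 and sieve_floor below 0.062 m and z of piece2 in the frame of sieve_floor between -0.003 and 0.042 m) or (horizontal distance between piece5 and sieve_floor below 0.062 m and z of piece5 in the frame of sieve_floor between -0.003 and 0.042 m)) and ((horizontal distance between piece0 and sieve_floor below 0.062 m and z of piece0 in the frame of sieve_floor between -0.003 and 0.042 m) or (horizontal distance between piece1 and sieve_floor below 0.062 m and z of piece1 in the frame of sieve_floor between -0.003 and 0.042 m) or (horizontal distance between piece3 and sieve_floor below 0.062 m and z of piece3 in the frame of sieve_floor between -0.003 and 0.042 m) or (horizontal distance between piece4 and sieve_floor below 0.062 m and z of piece4 in the frame of sieve_floor between -0.003 and 0.042 m)) and ((horizontal distance between piece0 and sieve_floor below 0.062 m and z of piece0 in the frame of sieve_floor between -0.003 and 0.042 m) or (horizontal distance between piece1 and sieve_floor below 0.062 m and z of piece1 in the frame of sieve_floor between -0.003 and 0.042 m) or (horizontal distance between piece3 and sieve_floor below 0.062 m and z of piece3 in the frame of sieve_floor between -0.003 and 0.042 m) or (horizontal distance between piece5 and sieve_floor below 0.062 m and z of piece5 in the frame of sieve_floor between -0.003 and 0.042 m)) and ((horizontal distance between piece0 and sieve_floor below 0.062 m and z of piece0 in the frame of sieve_floor between -0.003 and 0.042 m) or (horizontal distance between piece1 and sieve_floor below 0.062 m and z of piece1 in the frame of sieve_floor between -0.003 and 0.042 m) or (horizontal distance between piece4 and sieve_floor below 0.062 m and z of piece4 in the frame of sieve_floor between -0.003 and 0.042 m) or (horizontal distance between piece5 and sieve_floor below 0.062 m and z of piece5 in the frame of sieve_floor between -0.003 and 0.042 m)) and ((horizontal distance between piece0 and sieve_floor below 0.062 m and z of piece0 in the frame of sieve_floor between -0.003 and 0.042 m) or (horizontal distance between piece2 and sieve_floor below 0.062 m and z of piece2 in the frame of sieve_floor between -0.003 and 0.042 m) or (horizontal distance between piece3 and sieve_floor below 0.062 m and z of piece3 in the frame of sieve_floor between -0.003 and 0.042 m) or (horizontal distance between piece4 and sieve_floor below 0.062 m and z of piece4 in the frame of sieve_floor between -0.003 and 0.042 m)) and ((horizontal distance between piece0 and sieve_floor below 0.062 m and z of piece0 in the frame of sieve_floor between -0.003 and 0.042 m) or (horizontal distance between piece2 and sieve_floor below 0.062 m and z of piece2 in the frame of sieve_floor between -0.003 and 0.042 m) or (horizontal distance between piece3 and sieve_floor below 0.062 m and z of piece3 in the frame of sieve_floor between -0.003 and 0.042 m) or (horizontal distance between piece5 and sieve_floor below 0.062 m and z of piece5 in the frame of sieve_floor between -0.003 and 0.042 m)) and ((horizontal distance between piece0 and sieve_floor below 0.062 m and z of piece0 in the frame of sieve_floor between -0.003 and 0.042 m) or (horizontal distance between piece2 and sieve_floor below 0.062 m and z of piece2 in the frame of sieve_floor between -0.003 and 0.042 m) or (horizontal distance between piece4 and sieve_floor below 0.062 m and z of piece4 in the frame of sieve_floor between -0.003 and 0.042 m) or (horizontal distance between piece5 and sieve_floor below 0.062 m and z of piece5 in the frame of sieve_floor between -0.003 and 0.042 m)) and ((horizontal distance between piece0 and sieve_floor below 0.062 m and z of piece0 in the frame of sieve_floor between -0.003 and 0.042 m) or (horizontal distance between piece3 and sieve_floor below 0.062 m and z of piece3 in the frame of sieve_floor between -0.003 and 0.042 m) or (horizontal distance between piece4 and sieve_floor below 0.062 m and z of piece4 in the frame of sieve_floor between -0.003 and 0.042 m) or (horizontal distance between piece5 and sieve_floor below 0.062 m and z of piece5 in the frame of sieve_floor between -0.003 and 0.042 m)) and ((horizontal distance between piece1 and sieve_floor below 0.062 m and z of piece1 in the frame of sieve_floor between -0.003 and 0.042 m) or (horizontal distance between piece2 and sieve_floor below 0.062 m and z of piece2 in the frame of sieve_floor between -0.003 and 0.042 m) or (horizontal distance between piece3 and sieve_floor below 0.062 m and z of piece3 in the frame of sieve_floor between -0.003 and 0.042 m) or (horizontal distance between piece4 and sieve_floor below 0.062 m and z of piece4 in the frame of sieve_floor between -0.003 and 0.042 m)) and ((horizontal distance between piece1 and sieve_floor below 0.062 m and z of piece1 in the frame of sieve_floor between -0.003 and 0.042 m) or (horizontal distance between piece2 and sieve_floor below 0.062 m and z of piece2 in the frame of sieve_floor between -0.003 and 0.042 m) or (horizontal distance between piece3 and sieve_floor below 0.062 m and z of piece3 in the frame of sieve_floor between -0.003 and 0.042 m) or (horizontal distance between piece5 and sieve_floor below 0.062 m and z of piece5 in the frame of sieve_floor between -0.003 and 0.042 m)) and ((horizontal distance between piece1 and sieve_floor below 0.062 m and z of piece1 in the frame of sieve_floor between -0.003 and 0.042 m) or (horizontal distance between piece2 and sieve_floor below 0.062 m and z of piece2 in the frame of sieve_floor between -0.003 and 0.042 m) or (horizontal distance between piece4 and sieve_floor below 0.062 m and z of piece4 in the frame of sieve_floor between -0.003 and 0.042 m) or (horizontal distance between piece5 and sieve_floor below 0.062 m and z of piece5 in the frame of sieve_floor between -0.003 and 0.042 m)) and ((horizontal distance between piece1 and sieve_floor below 0.062 m and z of piece1 in the frame of sieve_floor between -0.003 and 0.042 m) or (horizontal distance between piece3 and sieve_floor below 0.062 m and z of piece3 in the frame of sieve_floor between -0.003 and 0.042 m) or (horizontal distance between piece4 and sieve_floor below 0.062 m and z of piece4 in the frame of sieve_floor between -0.003 and 0.042 m) or (horizontal distance between piece5 and sieve_floor below 0.062 m and z of piece5 in the frame of sieve_floor between -0.003 and 0.042 m)) and ((horizontal distance between piece2 and sieve_floor below 0.062 m and z of piece2 in the frame of sieve_floor between -0.003 and 0.042 m) or (horizontal distance between piece3 and sieve_floor below 0.062 m and z of piece3 in the frame of sieve_floor between -0.003 and 0.042 m) or (horizontal distance between piece4 and sieve_floor below 0.062 m and z of piece4 in the frame of sieve_floor between -0.003 and 0.042 m) or (horizontal distance between piece5 and sieve_floor below 0.062 m and z of piece5 in the frame of sieve_floor between -0.003 and 0.042 m)) and value of joint speed below 0.2 rad), for 0.2 s.
2. the scoop lies back in the tray, let go and at rest (x of scoop in the frame of tray_floor between -0.106 and 0.106 m and y of scoop in the frame of tray_floor between -0.044 and 0.044 m and z of scoop in the frame of tray_floor between -0.005 and 0.03 m and angle between scoop's own z axis and vertical below 0.45 rad and linear speed of scoop below 0.02 m/s and contact force between the fingers and scoop below 0.05 N), for 0.2 s.
3. the knob is held at the third click (value of joint speed between 1.117 and 1.397 rad and velocity of joint speed between -0.3 and 0.3 rad/s and contact force between the fingers and knob_bar above 1 N), for 0.4 s.
At the end, for the whole second after the job is handed in: At least three pieces lie in the sieve, the others in the tray; the scoop's bowl lies in the tray, tilted under 26 degrees, still, not touched; the knob is still within 0.14 rad of the third click (1.257 rad), the fingers pressing its bar with over 1 N, all through the last second (all of step 2 and all of step 3 and ((horizontal distance between piece0 and sieve_floor below 0.062 m and z of piece0 in the frame of sieve_floor between -0.003 and 0.042 m) or (horizontal distance between piece1 and sieve_floor below 0.062 m and z of piece1 in the frame of sieve_floor between -0.003 and 0.042 m) or (horizontal distance between piece2 and sieve_floor below 0.062 m and z of piece2 in the frame of sieve_floor between -0.003 and 0.042 m) or (horizontal distance between piece3 and sieve_floor below 0.062 m and z of piece3 in the frame of sieve_floor between -0.003 and 0.042 m)) and ((horizontal distance between piece0 and sieve_floor below 0.062 m and z of piece0 in the frame of sieve_floor between -0.003 and 0.042 m) or (horizontal distance between piece1 and sieve_floor below 0.062 m and z of piece1 in the frame of sieve_floor between -0.003 and 0.042 m) or (horizontal distance between piece2 and sieve_floor below 0.062 m and z of piece2 in the frame of sieve_floor between -0.003 and 0.042 m) or (horizontal distance between piece4 and sieve_floor below 0.062 m and z of piece4 in the frame of sieve_floor between -0.003 and 0.042 m)) and ((horizontal distance between piece0 and sieve_floor below 0.062 m and z of piece0 in the frame of sieve_floor between -0.003 and 0.042 m) or (horizontal distance between piece1 and sieve_floor below 0.062 m and z of piece1 in the frame of sieve_floor between -0.003 and 0.042 m) or (horizontal distance between piece2 and sieve_floor below 0.062 m and z of piece2 in the frame of sieve_floor between -0.003 and 0.042 m) or (horizontal distance between piece5 and sieve_floor below 0.062 m and z of piece5 in the frame of sieve_floor between -0.003 and 0.042 m)) and ((horizontal distance between piece0 and sieve_floor below 0.062 m and z of piece0 in the frame of sieve_floor between -0.003 and 0.042 m) or (horizontal distance between piece1 and sieve_floor below 0.062 m and z of piece1 in the frame of sieve_floor between -0.003 and 0.042 m) or (horizontal distance between piece3 and sieve_floor below 0.062 m and z of piece3 in the frame of sieve_floor between -0.003 and 0.042 m) or (horizontal distance between piece4 and sieve_floor below 0.062 m and z of piece4 in the frame of sieve_floor between -0.003 and 0.042 m)) and ((horizontal distance between piece0 and sieve_floor below 0.062 m and z of piece0 in the frame of sieve_floor between -0.003 and 0.042 m) or (horizontal distance between piece1 and sieve_floor below 0.062 m and z of piece1 in the frame of sieve_floor between -0.003 and 0.042 m) or (horizontal distance between piece3 and sieve_floor below 0.062 m and z of piece3 in the frame of sieve_floor between -0.003 and 0.042 m) or (horizontal distance between piece5 and sieve_floor below 0.062 m and z of piece5 in the frame of sieve_floor between -0.003 and 0.042 m)) and ((horizontal distance between piece0 and sieve_floor below 0.062 m and z of piece0 in the frame of sieve_floor between -0.003 and 0.042 m) or (horizontal distance between piece1 and sieve_floor below 0.062 m and z of piece1 in the frame of sieve_floor between -0.003 and 0.042 m) or (horizontal distance between piece4 and sieve_floor below 0.062 m and z of piece4 in the frame of sieve_floor between -0.003 and 0.042 m) or (horizontal distance between piece5 and sieve_floor below 0.062 m and z of piece5 in the frame of sieve_floor between -0.003 and 0.042 m)) and ((horizontal distance between piece0 and sieve_floor below 0.062 m and z of piece0 in the frame of sieve_floor between -0.003 and 0.042 m) or (horizontal distance between piece2 and sieve_floor below 0.062 m and z of piece2 in the frame of sieve_floor between -0.003 and 0.042 m) or (horizontal distance between piece3 and sieve_floor below 0.062 m and z of piece3 in the frame of sieve_floor between -0.003 and 0.042 m) or (horizontal distance between piece4 and sieve_floor below 0.062 m and z of piece4 in the frame of sieve_floor between -0.003 and 0.042 m)) and ((horizontal distance between piece0 and sieve_floor below 0.062 m and z of piece0 in the frame of sieve_floor between -0.003 and 0.042 m) or (horizontal distance between piece2 and sieve_floor below 0.062 m and z of piece2 in the frame of sieve_floor between -0.003 and 0.042 m) or (horizontal distance between piece3 and sieve_floor below 0.062 m and z of piece3 in the frame of sieve_floor between -0.003 and 0.042 m) or (horizontal distance between piece5 and sieve_floor below 0.062 m and z of piece5 in the frame of sieve_floor between -0.003 and 0.042 m)) and ((horizontal distance between piece0 and sieve_floor below 0.062 m and z of piece0 in the frame of sieve_floor between -0.003 and 0.042 m) or (horizontal distance between piece2 and sieve_floor below 0.062 m and z of piece2 in the frame of sieve_floor between -0.003 and 0.042 m) or (horizontal distance between piece4 and sieve_floor below 0.062 m and z of piece4 in the frame of sieve_floor between -0.003 and 0.042 m) or (horizontal distance between piece5 and sieve_floor below 0.062 m and z of piece5 in the frame of sieve_floor between -0.003 and 0.042 m)) and ((horizontal distance between piece0 and sieve_floor below 0.062 m and z of piece0 in the frame of sieve_floor between -0.003 and 0.042 m) or (horizontal distance between piece3 and sieve_floor below 0.062 m and z of piece3 in the frame of sieve_floor between -0.003 and 0.042 m) or (horizontal distance between piece4 and sieve_floor below 0.062 m and z of piece4 in the frame of sieve_floor between -0.003 and 0.042 m) or (horizontal distance between piece5 and sieve_floor below 0.062 m and z of piece5 in the frame of sieve_floor between -0.003 and 0.042 m)) and ((horizontal distance between piece1 and sieve_floor below 0.062 m and z of piece1 in the frame of sieve_floor between -0.003 and 0.042 m) or (horizontal distance between piece2 and sieve_floor below 0.062 m and z of piece2 in the frame of sieve_floor between -0.003 and 0.042 m) or (horizontal distance between piece3 and sieve_floor below 0.062 m and z of piece3 in the frame of sieve_floor between -0.003 and 0.042 m) or (horizontal distance between piece4 and sieve_floor below 0.062 m and z of piece4 in the frame of sieve_floor between -0.003 and 0.042 m)) and ((horizontal distance between piece1 and sieve_floor below 0.062 m and z of piece1 in the frame of sieve_floor between -0.003 and 0.042 m) or (horizontal distance between piece2 and sieve_floor below 0.062 m and z of piece2 in the frame of sieve_floor between -0.003 and 0.042 m) or (horizontal distance between piece3 and sieve_floor below 0.062 m and z of piece3 in the frame of sieve_floor between -0.003 and 0.042 m) or (horizontal distance between piece5 and sieve_floor below 0.062 m and z of piece5 in the frame of sieve_floor between -0.003 and 0.042 m)) and ((horizontal distance between piece1 and sieve_floor below 0.062 m and z of piece1 in the frame of sieve_floor between -0.003 and 0.042 m) or (horizontal distance between piece2 and sieve_floor below 0.062 m and z of piece2 in the frame of sieve_floor between -0.003 and 0.042 m) or (horizontal distance between piece4 and sieve_floor below 0.062 m and z of piece4 in the frame of sieve_floor between -0.003 and 0.042 m) or (horizontal distance between piece5 and sieve_floor below 0.062 m and z of piece5 in the frame of sieve_floor between -0.003 and 0.042 m)) and ((horizontal distance between piece1 and sieve_floor below 0.062 m and z of piece1 in the frame of sieve_floor between -0.003 and 0.042 m) or (horizontal distance between piece3 and sieve_floor below 0.062 m and z of piece3 in the frame of sieve_floor between -0.003 and 0.042 m) or (horizontal distance between piece4 and sieve_floor below 0.062 m and z of piece4 in the frame of sieve_floor between -0.003 and 0.042 m) or (horizontal distance between piece5 and sieve_floor below 0.062 m and z of piece5 in the frame of sieve_floor between -0.003 and 0.042 m)) and ((horizontal distance between piece2 and sieve_floor below 0.062 m and z of piece2 in the frame of sieve_floor between -0.003 and 0.042 m) or (horizontal distance between piece3 and sieve_floor below 0.062 m and z of piece3 in the frame of sieve_floor between -0.003 and 0.042 m) or (horizontal distance between piece4 and sieve_floor below 0.062 m and z of piece4 in the frame of sieve_floor between -0.003 and 0.042 m) or (horizontal distance between piece5 and sieve_floor below 0.062 m and z of piece5 in the frame of sieve_floor between -0.003 and 0.042 m)) and ((horizontal distance between piece0 and sieve_floor below 0.062 m and z of piece0 in the frame of sieve_floor between -0.003 and 0.042 m) or (x of piece0 in the frame of tray_floor between -0.106 and 0.106 m and y of piece0 in the frame of tray_floor between -0.044 and 0.044 m and z of piece0 in the frame of tray_floor between -0.005 and 0.06 m)) and ((horizontal distance between piece1 and sieve_floor below 0.062 m and z of piece1 in the frame of sieve_floor between -0.003 and 0.042 m) or (x of piece1 in the frame of tray_floor between -0.106 and 0.106 m and y of piece1 in the frame of tray_floor between -0.044 and 0.044 m and z of piece1 in the frame of tray_floor between -0.005 and 0.06 m)) and ((horizontal distance between piece2 and sieve_floor below 0.062 m and z of piece2 in the frame of sieve_floor between -0.003 and 0.042 m) or (x of piece2 in the frame of tray_floor between -0.106 and 0.106 m and y of piece2 in the frame of tray_floor between -0.044 and 0.044 m and z of piece2 in the frame of tray_floor between -0.005 and 0.06 m)) and ((horizontal distance between piece3 and sieve_floor below 0.062 m and z of piece3 in the frame of sieve_floor between -0.003 and 0.042 m) or (x of piece3 in the frame of tray_floor between -0.106 and 0.106 m and y of piece3 in the frame of tray_floor between -0.044 and 0.044 m and z of piece3 in the frame of tray_floor between -0.005 and 0.06 m)) and ((horizontal distance between piece4 and sieve_floor below 0.062 m and z of piece4 in the frame of sieve_floor between -0.003 and 0.042 m) or (x of piece4 in the frame of tray_floor between -0.106 and 0.106 m and y of piece4 in the frame of tray_floor between -0.044 and 0.044 m and z of piece4 in the frame of tray_floor between -0.005 and 0.06 m)) and ((horizontal distance between piece5 and sieve_floor below 0.062 m and z of piece5 in the frame of sieve_floor between -0.003 and 0.042 m) or (x of piece5 in the frame of tray_floor between -0.106 and 0.106 m and y of piece5 in the frame of tray_floor between -0.044 and 0.044 m and z of piece5 in the frame of tray_floor between -0.005 and 0.06 m))); the arm keeps its last pose, push and grip.
It fails at once if the knob is turned past the third click (beyond 1.5 rad) (value of joint speed above 1.5 rad).
It fails at once if the fingers press on a fossil piece (over 1 N) (contact force between the fingers and piece0 above 1 N or contact force between the fingers and piece1 above 1 N or contact force between the fingers and piece2 above 1 N or contact force between the fingers and piece3 above 1 N or contact force between the fingers and piece4 above 1 N or contact force between the fingers and piece5 above 1 N).
It fails at once if a bystander is moved more than 30 mm (distance of any of coral_head, box, glue_jar from where it was at the start of the episode above 0.03 m).
It also fails if it takes over 72 s, if anything falls off the work surface, if the arm or the gripper's body presses on something with over 40 N, if the wrist force passes 120 N, or if a joint passes its speed limit or range.

### The arm

A 7-joint arm with a two-finger parallel gripper is mounted at the origin on the work surface. World frame = base frame: x ahead of the robot, y to its left, z up, the work surface at z = 0. Lengths are in m, angles in rad, forces in N, time in s.
With the tool pointing down it reaches from about 0.425 to 0.95 m from the base axis. Payload 16.7 kg.
Tool frame: the origin (TCP) lies at the very end of the fingers, on their centre line; the grasp point (between the pads) lies 19 mm behind it (r.grip_point_offset is the distance from the TCP to the grasp point, in m); z points along the fingers, y is the line along which they close (so a half turn about z gives the same grasp; the last joint's range is limited). The gripper opens to 94 mm and grips with 3 to 60 N. Pads are 16 mm wide; open, the fingers measure 119 mm over their backs; the gripper's body (75 mm by 177 mm) begins 78 mm behind the grasp point.
Start: joints at [1.073, 0.426, 0.074, 1.606, -0.034, 1.111, -0.067], TCP at [0.231, -0.634, 0.205] pointing down, gripper open.
Joint ranges: [-2.85, 2.85], [-0.5, 2.14], [-1.23, 1.37], [0.21, 2.46], [-1.02, 4.16], [0.16, 2.05], [-2.73, 2.73]. Speed limits (rad/s): [1.89, 1.89, 2.39, 2.39, 3.01, 3.01, 3.01].

### API

Orientations are given as a 3x3 rotation matrix whose columns are the frame's x, y, z axes.
In Python, from workcell import monitor, optics, order, search_frame, r gives the robot as it stands. The module is installed in compiled form; this text tells all that it offers.
- The arm moves only by the tool step_arm, never from a script. Its argument "deltas" is a list of rows, each an object of numbers: "tx", "ty", "tz": the shift along the tool's x, y, z in mm; "wx", "wy", "wz": the turn, a rotation vector about the tool's x, y, z in rad. In form: [{"tx": .., "ty": .., "tz": .., "wx": .., "wy": .., "wz": ..}, ...]. A call has 1 to 12 rows; each row shifts and turns the commanded pose from where the row before left it, along the tool's axes as they then stand; what a row does not reach is not made up. A row lasts 1/10 s, in which the tool goes at most 50 mm and 8.59 degrees, less where a joint would pass 70% of its speed; a pose out of reach is approached as far as the arm can. A call with a gripper value outside its range is refused whole. "fingers" is the finger opening in mm, from 0 to 94, set as the call begins (left out, the last holds). The fingers move at their own pace and stop on an object; the grip force is fixed at half the most. Time passes only in rows, so rows that do not move let the fingers close. It gives the time, the measured TCP pose, the force, the opening and the grip force at its end, in the units of the state.
- monitor.get_obs(): the state, without advancing time (a new reading comes with each control period).
- optics.get_image(name): name is "scene" or "side" or "wrist"; returns a dict with "img" (384x512x3 uint8, blue, green, red), "mtx" (3x3 intrinsics, pixels), "extrinsics" (4x4, takes a point from world to camera coordinates); the wrist camera has in their place "mount" (4x4, takes a point from camera to tool coordinates, whose origin is the TCP and whose axes are the flange's). Camera axes: x right, y down, z forward; pixel columns grow to the right and rows downward; lengths in m; the calibration is good to about 2 mm. A picture is of the moment at which its call begins: read the wrist's pose just before it. There is no depth.
- order.sign_off(): hands the job in; it is judged then, once.
Trained networks look in a picture, given as the dict that the camera call returned (one of the last four; its "shot" number tells which), for a name from the list of things; names that differ only in an ending like _2 or _b are one class to them, and where a whole thing is asked for, a point or a joint stands for the part that bears it (a point fixed in the world has none). Each returns a list of dicts, best first, with "conf" (0 to 1); they miss things now and then, are a little off and sometimes report something else, mostly with a low value. They report only what shows in the picture. A call takes as long as a camera call.
- search_frame(picture, target): "position" ([row, column] in pixels, amid what is visible of it).
The state is a dict: "time": time; "joint_positions": joint angles; "joint_vel": joint speeds; "tau": joint torques, N m; "tcp_pos": TCP position; "tcp_rot": TCP orientation; "wrist_force": force on the tool from outside, world axes, zero at the start; "moment": the same for the moment, N m; "width": finger opening in m; "grip_force": force on a finger pad.
Only numpy, scipy, OpenCV 4.12 (cv2) and the standard library are available. Lean on these libraries where they do the work, as an engineer would, in place of code of your own. Each camera call takes 0.05 s, during which the arm holds its last target. There are 200 camera calls.

## Working session

There is one attempt and no reset: what is moved stays moved. The work goes in short steps, Python scripts to look and compute and a tool call to move; the robot and the scene stay as the last step left them, time stands still between calls to the robot, and variables do not carry over. Pictures are saved under pics/ and viewed, at most 10 in all, crops included, and the job is handed in when it is done.

Besides the shell and the picture viewer there is one more tool, called after "Request:" in YAML: its name, and indented under it one key for each argument. step_arm: Moves the arm, as the interface text tells. Its arguments: {"type":"object","properties":{"deltas":{"type":"array"},"fingers":{"type":"number"}},"required":["deltas"]}

```bash
mkdir -p pics; cat > h.py <<'E'
import numpy as np, cv2
from workcell import monitor, optics, order, search_frame, r
def ray(p,px):
    K=p["mtx"];E=np.array(p["extrinsics"]);d=np.linalg.inv(K)@np.array([px[1],px[0],1.])
    R=E[:3,:3];return -R.T@E[:3,3],R.T@d
def at(p,px,z):
    o,d=ray(p,px);return (o+d*(z-o[2])/d[2])[:3]
def wpic():
    s=monitor.get_obs();p=optics.get_image("wrist")
    T=np.eye(4);T[:3,:3]=s["tcp_rot"];T[:3,3]=s["tcp_pos"]
    p["extrinsics"]=np.linalg.inv(T@np.array(p["mount"]));return p
def proj(p,X):
    E=np.array(p["extrinsics"]);c=E[:3,:3]@np.array(X)+E[:3,3];q=p["mtx"]@c;return q[:2]/q[2]
E
python3 - <<'E'
from h import *
np.set_printoptions(precision=3,suppress=True)
s=monitor.get_obs();print(s["time"],s["tcp_pos"],s["tcp_rot"],s["wrist_force"],r.grip_point_offset)
ims=[]
for n in("scene","side"):
    p=optics.get_image(n);cv2.imwrite(f"pics/{n}0.png",p["img"])
    print(n,-p["extrinsics"][:3,:3].T@p["extrinsics"][:3,3])
    for t,z in(("tray",.016),("scoop",.02),("scoop_grip",.06),("piece0",.012),("piece1",.012),("piece2",.012),("shaker",.06),("knob_bar",.09),("sieve_floor",.072),("coral_head",.03),("box",.015),("glue_jar",.04)):
        try: print(t,[(np.round(q["position"]),round(q["conf"],2),at(p,q["position"],z)[:2]) for q in search_frame(p,t)[:6 if t[:2]=="pi" else 2]])
        except Exception as e: print(t,e)
E
```

```text
0.0 [ 0.231 -0.634  0.205] [[ 0.94   0.342 -0.001]
 [ 0.342 -0.94   0.001]
 [-0.    -0.001 -1.   ]] [ 0.568 -0.833 -0.134] 0.0188
scene [1.111 0.49  0.813]
tray []
scoop [(array([239., 332.]), 0.73, array([0.537, 0.161])), (array([270., 362.]), 0.43, array([0.556, 0.267]))]
scoop_grip [(array([235., 339.]), 0.94, array([0.544, 0.181])), (array([276., 356.]), 0.49, array([0.607, 0.279]))]
piece0 [(array([285., 376.]), 0.48, array([0.56 , 0.311])), (array([291., 364.]), 0.47, array([0.592, 0.304])), (array([127., 203.]), 0.19, array([ 0.483, -0.446]))]
piece1 [(array([285., 376.]), 0.48, array([0.56 , 0.311])), (array([291., 364.]), 0.47, array([0.592, 0.304])), (array([127., 203.]), 0.19, array([ 0.483, -0.446]))]
piece2 [(array([285., 376.]), 0.48, array([0.56 , 0.311])), (array([291., 364.]), 0.47, array([0.592, 0.304])), (array([127., 203.]), 0.19, array([ 0.483, -0.446]))]
shaker [(array([161., 224.]), 0.75, array([ 0.576, -0.214]))]
knob_bar [(array([126., 204.]), 0.75, array([ 0.537, -0.357]))]
sieve_floor [(array([160., 223.]), 0.56, array([ 0.585, -0.209]))]
coral_head [(array
[... 698 characters left out ...]
), (array([279., 244.]), 0.45, array([0.574, 0.246]))]
piece2 [(array([292., 225.]), 0.49, array([0.6  , 0.295])), (array([279., 244.]), 0.45, array([0.574, 0.246]))]
shaker [(array([172., 309.]), 0.89, array([ 0.532, -0.189]))]
knob_bar [(array([259., 276.]), 0.36, array([0.499, 0.231]))]
sieve_floor [(array([172., 308.]), 0.83, array([ 0.528, -0.171]))]
coral_head [(array([226., 203.]), 0.92, array([0.746, 0.126])), (array([293., 247.]), 0.75, array([0.545, 0.295]))]
box [(array([202., 211.]), 0.76, array([0.786, 0.001])), (array([146., 324.]), 0.64, array([ 0.54 , -0.461]))]
glue_jar [(array([179., 232.]), 0.87, array([ 0.758, -0.1  ])), (array([259., 275.]), 0.67, array([0.516, 0.184]))]
```

```bash
python3 - <<'E'
import cv2,numpy as np
a=cv2.imread("pics/scene0.png")[90:320,150:420];b=cv2.imread("pics/side0.png")[110:340,170:370]
cv2.imwrite("pics/c0.png",cv2.resize(np.hstack([a,b]),None,fx=1.7,fy=2.4 if 0 else 1.7,interpolation=cv2.INTER_CUBIC))
E
```

```text
(no output)
```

View pics/c0.png

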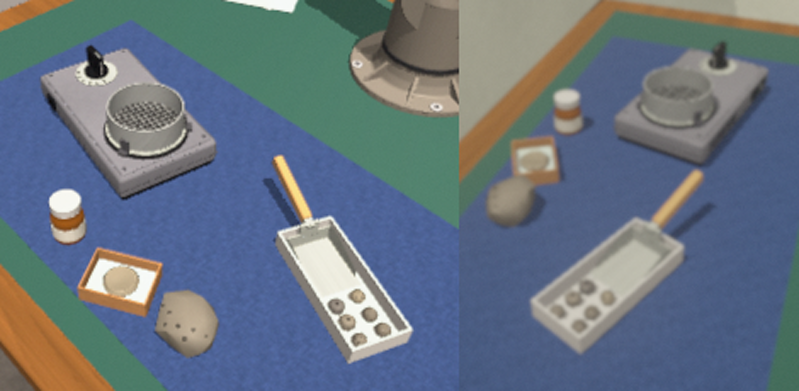

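The scene crop shows the tray (corners near (277,233), (330,217), (411,330), (350,350)) with the handle towards the robot and six pieces at the far-left end. The shaker is on the right, with the sieve on its near half and the knob at its far right (95,62).

```bash
python3 - <<'E'
from h import *
from scipy.optimize import least_squares
np.set_printoptions(precision=3,suppress=True)
S={n:optics.get_image(n) for n in("scene","side")}
sc=lambda u,v:(v/1.7+90,u/1.7+150); sd=lambda u,v:(v/1.7+110,(u-459)/1.7+170)
print("tray",[at(S["scene"],sc(*q),.032)[:2] for q in((277,233),(330,217),(411,330),(350,350))])
print("tray side",[at(S["side"],sd(*q),.032)[:2] for q in((632,219),(684,243),(582,340),(531,300))])
print("shaker",[at(S["scene"],sc(*q),.06)[:2] for q in((41,77),(130,48),(214,157),(122,188))])
print("knob top",at(S["scene"],sc(95,48),.108)[:2],at(S["side"],sd(719,45),.108)[:2])
print("sieve rim c",at(S["scene"],sc(145,104),.113)[:2],at(S["side"],sd(678,85),.113)[:2])
print("handle end",at(S["scene"],sc(280,158),.075)[:2],at(S["side"],sd(697,176),.075)[:2])
print("pieces",[at(S["scene"],sc(*q),.014)[:2] for q in((336,306),(358,296),(347,322),(370,314),(359,340),(383,330))])
E
```

```text
tray [array([0.551, 0.108]), array([0.467, 0.141]), array([0.544, 0.339]), array([0.629, 0.303])]
tray side [array([0.55 , 0.111]), array([0.462, 0.134]), array([0.536, 0.34 ]), array([0.625, 0.305])]
shaker [array([ 0.614, -0.413]), array([ 0.434, -0.376]), array([ 0.527, -0.052]), array([ 0.681, -0.097])]
knob top [ 0.524 -0.363] [ 0.528 -0.355]
sieve rim c [ 0.564 -0.178] [ 0.56  -0.167]
handle end [0.463 0.029] [0.472 0.029]
pieces [array([0.576, 0.243]), array([0.54 , 0.253]), array([0.586, 0.269]), array([0.552, 0.282]), array([0.596, 0.297]), array([0.56, 0.31])]
```

Request:
step_arm:
  deltas:
    - {"tx": 39,"ty": -25}
    - {"tx": 39,"ty": -25}
    - {"tx": 39,"ty": -25}
    - {"tx": 39,"ty": -25}
    - {"tx": 39,"ty": -25}
    - {"tx": 39,"ty": -25}
    - {"tx": 39,"ty": -25}
    - {"tx": 39,"ty": -25}
    - {"tx": 39,"ty": -25}
    - {}

```text
schema error: expected keys tx, ty, tz, wx, wy, wz
```

Request:
step_arm:
  deltas:
    - {"tx": 20,"ty": -47}
    - {"tx": 20,"ty": -47}
    - {"tx": 20,"ty": -47}
    - {"tx": 20,"ty": -47}
    - {"tx": 20,"ty": -47}
    - {"tx": 20,"ty": -47}
    - {"wz": -0.14}
    - {"wz": -0.14}
    - {"wz": -0.14}
    - {"wz": -0.14}
    - {"wz": -0.14}
    - {"wz": -0.14}

```text
schema error: expected keys tx, ty, tz, wx, wy, wz
```

Request:
step_arm:
  deltas:
    - {}
    - {}

```text
schema error: expected keys tx, ty, tz, wx, wy, wz
```

```bash
python3 - <<'E'
from h import *
np.set_printoptions(precision=3,suppress=True)
s=monitor.get_obs();print(s["time"],s["tcp_pos"],s["joint_positions"],s["wrist_force"])
print(s["tcp_rot"])
p=wpic();cv2.imwrite("pics/w1.png",p["img"]);np.save("pics/w1E.npy",p["extrinsics"])
print(p["mount"],p["mtx"])
for t,z in(("scoop_grip",.062),("scoop",.02),("scoop_lip",.004),("piece0",.012)):
    print(t,[(np.round(q["position"]),round(q["conf"],2),at(p,q["position"],z)[:2]) for q in search_frame(p,t)[:6]])
E
```

```text
1.4 [ 0.231 -0.634  0.205] [ 1.072  0.426  0.074  1.606 -0.034  1.111 -0.067] [-0.47  -0.602  0.286]
[[ 0.94   0.342  0.   ]
 [ 0.342 -0.94   0.   ]
 [ 0.    -0.    -1.   ]]
[[-0.001 -0.962 -0.273  0.08 ]
 [ 1.    -0.001 -0.    -0.001]
 [ 0.    -0.273  0.962 -0.179]
 [ 0.     0.     0.     1.   ]] [[325.032   0.    262.038]
 [  0.    325.032 190.459]
 [  0.      0.      1.   ]]
scoop_grip []
scoop []
scoop_lip []
piece0 []
```

View pics/w1.png

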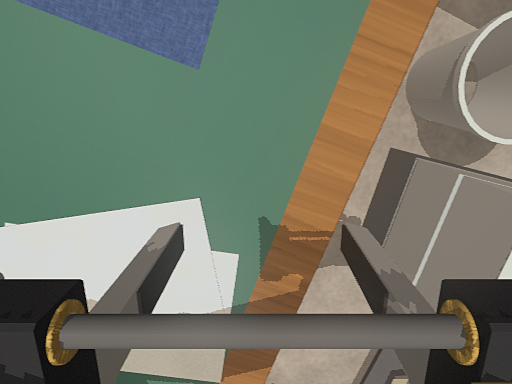

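The picture shows only green table edge and paper, because the moves were refused: every row needs all six keys.

Request:
step_arm:
  deltas:
    - {"tx": 39,"ty": -25,"tz": 0,"wx": 0,"wy": 0,"wz": 0}
    - {"tx": 39,"ty": -25,"tz": 0,"wx": 0,"wy": 0,"wz": 0}
    - {"tx": 39,"ty": -25,"tz": 0,"wx": 0,"wy": 0,"wz": 0}
    - {"tx": 39,"ty": -25,"tz": 0,"wx": 0,"wy": 0,"wz": 0}
    - {"tx": 39,"ty": -25,"tz": 0,"wx": 0,"wy": 0,"wz": 0}
    - {"tx": 39,"ty": -25,"tz": 0,"wx": 0,"wy": 0,"wz": 0}
    - {"tx": 39,"ty": -25,"tz": 0,"wx": 0,"wy": 0,"wz": 0}
    - {"tx": 39,"ty": -25,"tz": 0,"wx": 0,"wy": 0,"wz": 0}
    - {"tx": 39,"ty": -25,"tz": 0,"wx": 0,"wy": 0,"wz": 0}
    - {"tx": 0,"ty": 0,"tz": 0,"wx": 0,"wy": 0,"wz": 0}

```text
time: 2.65
tcp_pos: [0.4876, -0.2971, 0.2057]
tcp_rot: [[0.937, 0.349, 0.002], [0.349, -0.937, 0.002], [0.002, -0.001, -1.0]]
wrist_force: [0.3, -0.7, -0.8]
width: 0.0941
grip_force: 0.0
```

Request:
step_arm:
  deltas:
    - {"tx": 20,"ty": -45,"tz": 0,"wx": 0,"wy": 0,"wz": 0}
    - {"tx": 20,"ty": -45,"tz": 0,"wx": 0,"wy": 0,"wz": 0}
    - {"tx": 20,"ty": -45,"tz": 0,"wx": 0,"wy": 0,"wz": 0}
    - {"tx": 20,"ty": -45,"tz": 0,"wx": 0,"wy": 0,"wz": 0}
    - {"tx": 20,"ty": -45,"tz": 0,"wx": 0,"wy": 0,"wz": 0}
    - {"tx": 20,"ty": -45,"tz": 0,"wx": 0,"wy": 0,"wz": 0}
    - {"tx": 0,"ty": 0,"tz": 0,"wx": 0,"wy": 0,"wz": -0.14}
    - {"tx": 0,"ty": 0,"tz": 0,"wx": 0,"wy": 0,"wz": -0.14}
    - {"tx": 0,"ty": 0,"tz": 0,"wx": 0,"wy": 0,"wz": -0.14}
    - {"tx": 0,"ty": 0,"tz": 0,"wx": 0,"wy": 0,"wz": -0.14}
    - {"tx": 0,"ty": 0,"tz": 0,"wx": 0,"wy": 0,"wz": -0.14}
    - {"tx": 0,"ty": 0,"tz": 0,"wx": 0,"wy": 0,"wz": -0.14}

```text
time: 3.85
tcp_pos: [0.5042, -0.0086, 0.2056]
tcp_rot: [[0.368, 0.93, 0.0], [0.93, -0.368, -0.0], [0.0, 0.0, -1.0]]
wrist_force: [0.3, 0.2, -0.3]
width: 0.0936
grip_force: 0.0
```

Request:
step_arm:
  deltas:
    - {"tx": 0,"ty": 0,"tz": 0,"wx": 0,"wy": 0,"wz": 0}
    - {"tx": 0,"ty": 0,"tz": 0,"wx": 0,"wy": 0,"wz": 0}

```text
time: 4.05
tcp_pos: [0.5042, -0.0086, 0.2055]
tcp_rot: [[0.377, 0.926, 0.0], [0.926, -0.377, 0.0], [0.0, 0.0, -1.0]]
wrist_force: [0.3, 0.3, -0.4]
width: 0.0941
grip_force: 0.0
```

```bash
cat > look.py <<'E'
import sys
from h import *
np.set_printoptions(precision=3,suppress=True)
s=monitor.get_obs();print(s["time"],s["tcp_pos"],s["joint_positions"],s["wrist_force"],s["width"])
print(s["tcp_rot"])
p=wpic();cv2.imwrite(f"pics/{sys.argv[1]}.png",p["img"]);np.savez(f"pics/{sys.argv[1]}.npz",extrinsics=p["extrinsics"],mtx=p["mtx"])
for a in sys.argv[2:]:
    t,z=a.split(":")
    print(t,[(np.round(q["position"]),round(q["conf"],2),at(p,q["position"],float(z))[:2]) for q in search_frame(p,t)[:6]])
E
python3 look.py w2 scoop_grip:.062 scoop:.02 scoop_lip:.004 piece0:.012
```

```text
4.05 [ 0.504 -0.009  0.206] [ 0.249  0.172 -0.4    1.962  0.078  1.023 -0.572] [ 0.28   0.277 -0.378] 0.09408260490747045
[[ 0.377  0.926  0.   ]
 [ 0.926 -0.377  0.   ]
 [ 0.     0.    -1.   ]]
scoop_grip [(array([ 35., 217.]), 0.69, array([0.518, 0.133]))]
scoop [(array([ 36., 216.]), 0.59, array([0.514, 0.141])), (array([272., 352.]), 0.49, array([ 0.56, -0.17]))]
scoop_lip [(array([ 35., 218.]), 0.83, array([0.516, 0.145]))]
piece0 []
```

View pics/w2.png

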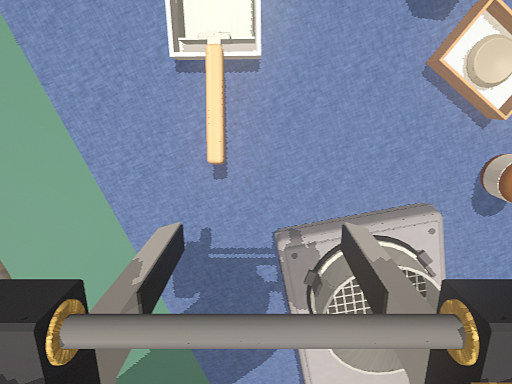

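The wrist view shows the handle from (row 45, col 216) to (row 160, col 216), the tray's back corners at (57,169) and (57,260), and the sieve at bottom right.

```bash
python3 - <<'E'
from h import *
np.set_printoptions(precision=4,suppress=True)
p=np.load("pics/w2.npz")
a=at(p,(57,169),.032);b=at(p,(57,260),.032);m=(a+b)/2;d=b-a
print(a,b,np.hypot(*d[:2]),"back mid",m,"heading",np.degrees(np.arctan2(d[1],d[0]))+90)
e=at(p,(158,215.5),.084);f=at(p,(50,215.5),.05);d=f-e
print("handle end",e,f,np.degrees(np.arctan2(d[1],d[0])))
th=np.radians(68.2);h=np.array([np.cos(th),np.sin(th)]);n=np.array([-h[1],h[0]])
for q,z in((m,0),(e,0),(f,0)): v=q[:2]-np.array([.546,.2225]);print("in tray xy",v@h,v@n)
E
```

```text
[0.4631 0.1387 0.032 ] [0.5482 0.104  0.032 ] 0.09186111766485003 back mid [0.5056 0.1214 0.032 ] heading 67.78662879713534
handle end [0.4743 0.0329 0.084 ] [0.5106 0.1238 0.05  ] 68.27874848857408
in tray xy -0.10888600796793071 -8.421302756630251e-05
in tray xy -0.2026960357688261 -0.003890008092785038
in tray xy -0.10475420420357653 -0.003755394756060349
```

Request:
step_arm:
  deltas:
    - {"tx": 27,"ty": -15,"tz": 33,"wx": 0,"wy": 0,"wz": 0}
    - {"tx": 27,"ty": -15,"tz": 33,"wx": 0,"wy": 0,"wz": 0}
    - {"tx": 28,"ty": -14,"tz": 34,"wx": 0,"wy": 0,"wz": 0}
    - {"tx": 0,"ty": 0,"tz": 0,"wx": 0,"wy": 0.12,"wz": 0}
    - {"tx": 0,"ty": 0,"tz": 0,"wx": 0,"wy": 0.12,"wz": 0}
    - {"tx": 0,"ty": 0,"tz": 0,"wx": 0,"wy": 0.11,"wz": 0}
    - {"tx": 0,"ty": 0,"tz": 0,"wx": 0,"wy": 0,"wz": 0}
    - {"tx": 0,"ty": 0,"tz": 0,"wx": 0,"wy": 0,"wz": 0}

```text
time: 5.1
tcp_pos: [0.4939, 0.0832, 0.1053]
tcp_rot: [[0.354, 0.927, 0.126], [0.872, -0.376, 0.313], [0.338, -0.002, -0.941]]
wrist_force: [-0.3, 0.4, 0.3]
width: 0.0942
grip_force: 0.0
```

```bash
python3 look.py w3 scoop_grip:.062 scoop:.02 scoop_lip:.004 piece0:.012 piece1:.012 piece2:.012
```

```text
5.1 [0.494 0.083 0.105] [ 0.463  0.277 -0.604  2.179 -0.268  0.584 -0.282] [-0.314  0.413  0.286] 0.09418776371841685
[[ 0.354  0.927  0.126]
 [ 0.872 -0.376  0.313]
 [ 0.338 -0.002 -0.941]]
scoop_grip [(array([138., 261.]), 0.93, array([0.52 , 0.149])), (array([  8., 280.]), 0.61, array([0.572, 0.237]))]
scoop [(array([135., 258.]), 0.81, array([0.522, 0.162]))]
scoop_lip [(array([139., 263.]), 0.96, array([0.526, 0.16 ]))]
piece0 [(array([ 33., 278.]), 0.85, array([0.576, 0.244])), (array([  7., 279.]), 0.84, array([0.586, 0.268])), (array([  9., 239.]), 0.61, array([0.551, 0.279])), (array([ 41., 242.]), 0.56, array([0.542, 0.25 ])), (array([ 57., 249.]), 0.22, array([0.542, 0.234]))]
piece1 [(array([ 33., 278.]), 0.85, array([0.576, 0.244])), (array([  7., 279.]), 0.84, array([0.586, 0.268])), (array([  9., 239.]), 0.61, array([0.551, 0.279])), (array([ 41., 242.]), 0.56, array([0.542, 0.25 ])), (array([ 57., 249.]), 0.22, array([0.542, 0.234]))]
piece2 [(array([ 33., 278.]), 0.85, array([0.576, 0.244])), (array([  7., 279.]), 0.84, array([0.586, 0.268])), (array([  9., 239.]), 0.61, array([0.551, 0.279])), (array([ 41., 242.]), 0.56, array([0.542, 0.25 ])), (array([ 57., 249.]), 0.22, array([0.542, 0.234]))]
```

View pics/w3.png

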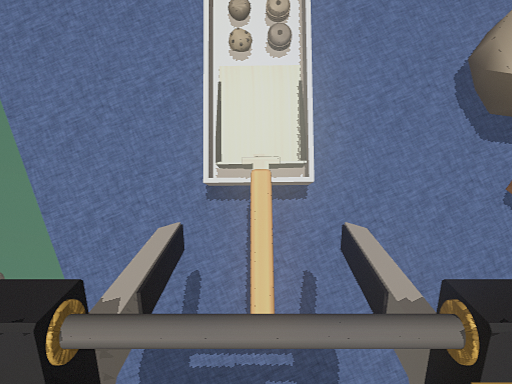

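The handle is centred at col 262, the scoop lip is at row 66 (cols 222–302) and the back wall at row 162. Four pieces show above row 60.

```bash
python3 - <<'E'
from h import *
np.set_printoptions(precision=4,suppress=True)
p=np.load("pics/w3.npz")
th=np.radians(68);h=np.array([np.cos(th),np.sin(th)]);n=np.array([-h[1],h[0]])
c=np.array([.5459,.2211])
for k,px,z in(("lipL",(66,222),.005),("lipR",(66,302),.005),("backtop",(162,262),.032),("trayL",(181,205),.032),("trayR",(181,314),.032),("hstart",(170,262),.05),("handle low",(300,262),.075)):
    v=at(p,px,z)[:2]-c;print(k,v@h,v@n)
E
```

```text
lipL 0.005192106762117734 0.03359465061502236
lipR 0.004967654862228274 -0.041289045156812365
backtop -0.0897672534890187 -0.003657310544982129
trayL -0.10554690181138981 0.04369791141981382
trayR -0.1057784800570143 -0.046767133217576154
hstart -0.09885134011578114 -0.003658796426144805
handle low -0.19113974577602968 -0.0034668448528210874
```

Request:
step_arm:
  deltas:
    - {"tx": -7,"ty": 0,"tz": 19,"wx": 0,"wy": 0,"wz": 0}
    - {"tx": -7,"ty": 0,"tz": 19,"wx": 0,"wy": 0,"wz": 0}
    - {"tx": -7,"ty": 0,"tz": 19,"wx": 0,"wy": 0,"wz": 0}
    - {"tx": 0,"ty": 0,"tz": 0,"wx": 0,"wy": 0,"wz": 0}

```text
time: 5.85
tcp_pos: [0.4921, 0.0847, 0.0429]
tcp_rot: [[0.351, 0.928, 0.122], [0.873, -0.371, 0.315], [0.338, -0.004, -0.941]]
wrist_force: [-0.1, 1.2, 1.2]
width: 0.0942
grip_force: 0.0
```

Request:
step_arm:
  deltas:
    - {"tx": 0,"ty": 0,"tz": 0,"wx": 0,"wy": 0,"wz": 0}
    - {"tx": 0,"ty": 0,"tz": 0,"wx": 0,"wy": 0,"wz": 0}
    - {"tx": 0,"ty": 0,"tz": 0,"wx": 0,"wy": 0,"wz": 0}
    - {"tx": 0,"ty": 0,"tz": 0,"wx": 0,"wy": 0,"wz": 0}
    - {"tx": 0,"ty": 0,"tz": 0,"wx": 0,"wy": 0,"wz": 0}
    - {"tx": 0,"ty": 0,"tz": 0,"wx": 0,"wy": 0,"wz": 0}
    - {"tx": 0,"ty": 0,"tz": 0,"wx": 0,"wy": 0,"wz": 0}
    - {"tx": 0,"ty": 0,"tz": 0,"wx": 0,"wy": 0,"wz": 0}
  fingers: 0

```text
time: 6.65
tcp_pos: [0.4935, 0.084, 0.0447]
tcp_rot: [[0.351, 0.928, 0.126], [0.873, -0.373, 0.315], [0.339, -0.001, -0.941]]
wrist_force: [-0.1, 0.3, -0.4]
width: 0.0332
grip_force: 0.0
```

Request:
step_arm:
  deltas:
    - {"tx": 0,"ty": 0,"tz": 0,"wx": 0,"wy": 0,"wz": 0}
    - {"tx": 0,"ty": 0,"tz": 0,"wx": 0,"wy": 0,"wz": 0}
    - {"tx": 0,"ty": 0,"tz": 0,"wx": 0,"wy": 0,"wz": 0}
    - {"tx": 0,"ty": 0,"tz": 0,"wx": 0,"wy": 0,"wz": 0}
    - {"tx": 0,"ty": 0,"tz": 0,"wx": 0,"wy": 0,"wz": 0}
    - {"tx": 0,"ty": 0,"tz": 0,"wx": 0,"wy": 0,"wz": 0}
  fingers: 0

```text
time: 7.25
tcp_pos: [0.4936, 0.0841, 0.0447]
tcp_rot: [[0.351, 0.928, 0.126], [0.873, -0.373, 0.315], [0.339, -0.001, -0.941]]
wrist_force: [-0.3, 0.4, -0.6]
width: 0.0158
grip_force: 30.0
```

Request:
step_arm:
  deltas:
    - {"tx": 0,"ty": -2,"tz": 0,"wx": 0,"wy": 0,"wz": 0}
    - {"tx": 9.4,"ty": 0,"tz": 3.4,"wx": 0,"wy": 0,"wz": 0}
    - {"tx": 9.4,"ty": 0,"tz": 3.4,"wx": 0,"wy": 0,"wz": 0}
    - {"tx": 9.4,"ty": 0,"tz": 3.4,"wx": 0,"wy": 0,"wz": 0}
    - {"tx": 9.4,"ty": 0,"tz": 3.4,"wx": 0,"wy": 0,"wz": 0}
    - {"tx": 9.4,"ty": 0,"tz": 3.4,"wx": 0,"wy": 0,"wz": 0}
    - {"tx": 9.4,"ty": 0,"tz": 3.4,"wx": 0,"wy": 0,"wz": 0}

```text
time: 7.95
tcp_pos: [0.5144, 0.1412, 0.0446]
tcp_rot: [[0.351, 0.928, 0.126], [0.873, -0.372, 0.315], [0.339, -0.001, -0.941]]
wrist_force: [-2.3, -5.6, 7.3]
width: 0.0159
grip_force: 30.0
```

```bash
python3 look.py w4 piece0:.014 piece1:.014
```

```text
7.95 [0.514 0.141 0.045] [ 0.265  0.409 -0.537  2.178 -0.197  0.417 -0.423] [-2.262 -5.632  7.333] 0.01588992048860696
[[ 0.351  0.928  0.126]
 [ 0.873 -0.372  0.315]
 [ 0.339 -0.001 -0.941]]
piece0 [(array([ 45., 290.]), 0.97, array([0.584, 0.259])), (array([ 21., 242.]), 0.94, array([0.558, 0.289])), (array([  5., 234.]), 0.74, array([0.558, 0.303])), (array([ 18., 286.]), 0.62, array([0.589, 0.28 ])), (array([ 44., 248.]), 0.58, array([0.556, 0.271])), (array([  2., 284.]), 0.48, array([0.592, 0.291]))]
piece1 [(array([ 45., 290.]), 0.97, array([0.584, 0.259])), (array([ 21., 242.]), 0.94, array([0.558, 0.289])), (array([  5., 234.]), 0.74, array([0.558, 0.303])), (array([ 18., 286.]), 0.62, array([0.589, 0.28 ])), (array([ 44., 248.]), 0.58, array([0.556, 0.271])), (array([  2., 284.]), 0.48, array([0.592, 0.291]))]
```

View pics/w4.png

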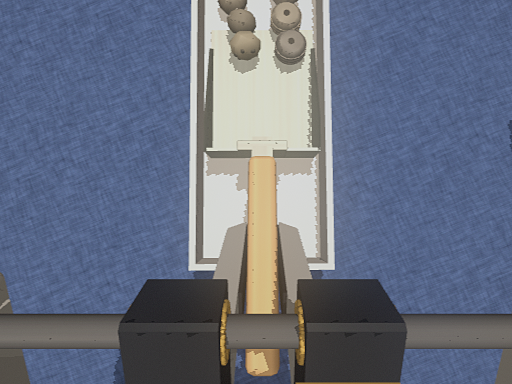

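The pieces are riding up onto the bowl: two are fully inside near row 45 and the lip is at about row 10.

Request:
step_arm:
  deltas:
    - {"tx": 7.5,"ty": 0,"tz": 2.7,"wx": 0,"wy": 0,"wz": 0}
    - {"tx": 7.5,"ty": 0,"tz": 2.7,"wx": 0,"wy": 0,"wz": 0}
    - {"tx": 7.5,"ty": 0,"tz": 2.7,"wx": 0,"wy": 0,"wz": 0}
    - {"tx": 6,"ty": 0,"tz": 2.1,"wx": 0,"wy": 0,"wz": 0}
    - {"tx": 2,"ty": 0,"tz": 0.7,"wx": 0,"wy": 0,"wz": 0}
    - {"tx": 0,"ty": 0,"tz": 0,"wx": 0,"wy": 0,"wz": 0}

```text
time: 8.7
tcp_pos: [0.5261, 0.1705, 0.0446]
tcp_rot: [[0.351, 0.928, 0.126], [0.873, -0.372, 0.315], [0.339, -0.001, -0.941]]
wrist_force: [1.6, 0.5, -1.0]
width: 0.016
grip_force: 30.0
```

```bash
python3 look.py w5 piece0:.014 piece1:.014; python3 - <<'E'
from h import *
for n in("side","scene"):
    p=optics.get_image(n);cv2.imwrite(f"pics/{n}5.png",p["img"])
a=cv2.imread("pics/w5.png")[0:300,130:400]; b=cv2.imread("pics/side5.png")[220:340,190:310];c=cv2.imread("pics/scene5.png")[220:340,310:430]
f=lambda x:cv2.resize(x,(270,270),interpolation=cv2.INTER_CUBIC)
cv2.imwrite("pics/c5.png",np.hstack([f(a),f(b),f(c)])[:, :800])
E
```

```text
8.7 [0.526 0.171 0.045] [ 0.184  0.423 -0.511  2.148 -0.18   0.412 -0.491] [ 1.56   0.497 -1.01 ] 0.0159966154094731
[[ 0.351  0.928  0.126]
 [ 0.873 -0.372  0.315]
 [ 0.339 -0.001 -0.941]]
piece0 [(array([ 58., 245.]), 0.86, array([0.562, 0.292])), (array([ 27., 257.]), 0.78, array([0.579, 0.31 ])), (array([ 28., 288.]), 0.63, array([0.599, 0.301])), (array([ 31., 228.]), 0.58, array([0.559, 0.315]))]
piece1 [(array([ 58., 245.]), 0.86, array([0.562, 0.292])), (array([ 27., 257.]), 0.78, array([0.579, 0.31 ])), (array([ 28., 288.]), 0.63, array([0.599, 0.301])), (array([ 31., 228.]), 0.58, array([0.559, 0.315]))]
```

View pics/c5.png

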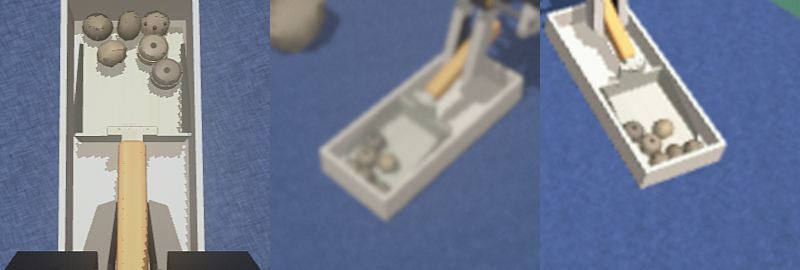

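All six look gathered at the mouth against the end wall, with the lip about 6 mm short of it. I'll go 4 mm further, then tilt the mouth up and back off.

Request:
step_arm:
  deltas:
    - {"tx": 1.9,"ty": 0,"tz": 0.7,"wx": 0,"wy": 0,"wz": 0}
    - {"tx": 1.9,"ty": 0,"tz": 0.7,"wx": 0,"wy": 0,"wz": 0}
    - {"tx": 0,"ty": 0,"tz": 0,"wx": 0,"wy": 0,"wz": 0}
    - {"tx": -2.4,"ty": 0,"tz": 0.2,"wx": 0,"wy": 0.05,"wz": 0}
    - {"tx": -2.4,"ty": 0,"tz": 0.2,"wx": 0,"wy": 0.05,"wz": 0}
    - {"tx": -2.4,"ty": 0,"tz": 0.2,"wx": 0,"wy": 0.05,"wz": 0}
    - {"tx": -2.4,"ty": 0,"tz": 0.2,"wx": 0,"wy": 0.05,"wz": 0}
    - {"tx": -2,"ty": 0,"tz": -1.2,"wx": 0,"wy": 0,"wz": 0}
    - {"tx": -4,"ty": 0,"tz": -2.5,"wx": 0,"wy": 0,"wz": 0}
    - {"tx": -4,"ty": 0,"tz": -2.5,"wx": 0,"wy": 0,"wz": 0}
    - {"tx": -2,"ty": 0,"tz": -1.2,"wx": 0,"wy": 0,"wz": 0}
    - {"tx": 0,"ty": 0,"tz": 0,"wx": 0,"wy": 0,"wz": 0}

```text
time: 10.15
tcp_pos: [0.5193, 0.1535, 0.0403]
tcp_rot: [[0.318, 0.928, 0.193], [0.794, -0.372, 0.481], [0.518, 0.0, -0.855]]
wrist_force: [0.1, -0.4, -2.2]
width: 0.0159
grip_force: 30.0
```

```bash
cat > comp.py <<'E'
import sys
from h import *
s=monitor.get_obs();k=sys.argv[1];print(s["time"],np.round(s["joint_positions"],2),np.round(s["tcp_pos"],3))
def crop(p,X,w):
    c=proj(p,X).astype(int);x=max(0,min(512-w,c[0]-w//2));y=max(0,min(384-w,c[1]-w//2))
    return cv2.resize(p["img"][y:y+w,x:x+w],(266,266),interpolation=cv2.INTER_CUBIC)
X=[float(a) for a in sys.argv[2:5]];w=int(sys.argv[5])
W=wpic();I=[cv2.resize(W["img"],(355,266))]
for n in("side","scene"):
    I.append(crop(optics.get_image(n),X,w)[:, 22:244])
cv2.imwrite(f"pics/{k}.png",np.hstack(I))
E
python3 comp.py c6 .57 .27 .03 120
```

```text
10.15 [ 0.6   0.54 -0.82  2.22 -0.34  0.28 -0.16] [0.519 0.154 0.04 ]
```

View pics/c6.png

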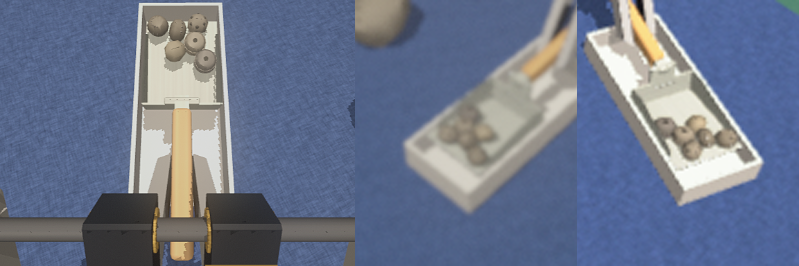

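All six pieces sit in the bowl, clear of the end wall. Lifting.

Request:
step_arm:
  deltas:
    - {"tx": 3,"ty": 0,"tz": -5,"wx": 0,"wy": 0,"wz": 0}
    - {"tx": 5,"ty": 0,"tz": -8.5,"wx": 0,"wy": 0,"wz": 0}
    - {"tx": 7,"ty": 0,"tz": -12,"wx": 0,"wy": 0,"wz": 0}
    - {"tx": 8,"ty": 0,"tz": -13.5,"wx": 0,"wy": 0,"wz": 0}
    - {"tx": 8,"ty": 0,"tz": -13.5,"wx": 0,"wy": 0,"wz": 0}
    - {"tx": 8,"ty": 0,"tz": -13.5,"wx": 0,"wy": 0,"wz": 0}
    - {"tx": 8,"ty": 0,"tz": -13.5,"wx": 0,"wy": 0,"wz": 0}
    - {"tx": 8,"ty": 0,"tz": -13.5,"wx": 0,"wy": 0,"wz": 0}
    - {"tx": 8,"ty": 0,"tz": -13.5,"wx": 0,"wy": 0,"wz": 0}
    - {"tx": 5,"ty": 0,"tz": -8.5,"wx": 0,"wy": 0,"wz": 0}
    - {"tx": 3,"ty": 0,"tz": -5,"wx": 0,"wy": 0,"wz": 0}
    - {"tx": 0,"ty": 0,"tz": 0,"wx": 0,"wy": 0,"wz": 0}

```text
time: 11.5
tcp_pos: [0.519, 0.1517, 0.1801]
tcp_rot: [[0.318, 0.928, 0.194], [0.793, -0.373, 0.481], [0.519, 0.001, -0.855]]
wrist_force: [-0.3, -0.4, -1.7]
width: 0.0158
grip_force: 30.0
```

```bash
python3 look.py w7 piece0:.19 sieve_floor:.1
```

```text
11.5 [0.519 0.152 0.18 ] [ 0.749  0.269 -0.938  2.13  -0.446  0.612 -0.185] [-0.32  -0.396 -1.724] 0.015756399391387538
[[ 0.318  0.928  0.194]
 [ 0.793 -0.373  0.481]
 [ 0.519  0.001 -0.855]]
piece0 [(array([ 42., 255.]), 0.78, array([0.564, 0.275])), (array([ 60., 283.]), 0.67, array([0.575, 0.254])), (array([ 73., 254.]), 0.65, array([0.554, 0.252])), (array([ 38., 229.]), 0.64, array([0.549, 0.284])), (array([ 87., 297.]), 0.61, array([0.576, 0.233])), (array([ 39., 287.]), 0.61, array([0.585, 0.269]))]
sieve_floor []
```

```bash
python3 - <<'E'
from h import *
np.set_printoptions(precision=4,suppress=True)
p=np.load("pics/w2.npz")
for x in((.562,-.173),(.57,-.165)):
    C=[proj(p,(x[0]+.0635*np.cos(a),x[1]+.0635*np.sin(a),.113)) for a in np.linspace(0,6.28,60)];C=np.array(C)
    print(x,"col min",C[:,0].min(),"max",C[:,0].max(),"row min",C[:,1].min())
print("shaker top corners",at(p,(233,276),.06),at(p,(207,440),.06))
im=cv2.imread("pics/w2.png")[195:384,265:450];cv2.imwrite("pics/c7.png",cv2.resize(im,None,fx=3,fy=3,interpolation=cv2.INTER_CUBIC))
E
```

```text
(0.562, -0.173) col min 315.0562395358243 max 445.32079811727715 row min 263.71212163360826
(0.57, -0.165) col min 320.0377253027558 max 451.5352468454134 row min 253.48472708833805
shaker top corners [ 0.496  -0.0689  0.06  ] [ 0.6667 -0.1067  0.06  ]
```

View pics/c7.png

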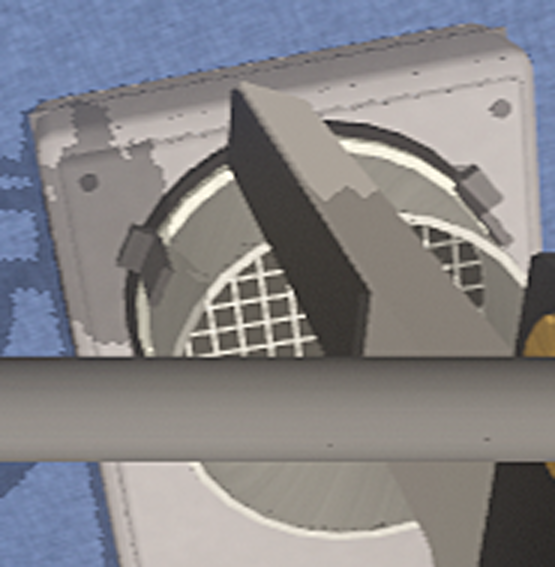

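The sieve rim reads about cols 322–, rows 267–373 in the wrist frame, so its centre is about (0.565, -0.172). That agrees with the earlier views and with the shaker's edge.

```bash
cat > plan.py <<'E'
import sys
from h import *
from scipy.spatial.transform import Rotation as Ro
LX,LZ=.157,-.0586; T0=np.radians(19.8); g=.0188
def lip(pos,R,th=None):
    # scoop frame: x along heading; tool tilt = T0+pitch
    Rs=R@Ro.from_euler('y',-T0).as_matrix()   # undo tilt -> tool axes with scoop level (x fwd,y=-n,z down)
    gp=pos-g*R[:,2]; return gp+Rs@np.array([LX,0,-LZ]),np.degrees(np.arcsin(Rs[2,0]))
def tcp(L,pitch,head):
    Rl=Ro.from_euler('z',head).as_matrix()@np.diag([1.,-1,-1])
    Rs=Rl@Ro.from_euler('y',np.radians(pitch)).as_matrix()
    R=Rs@Ro.from_euler('y',T0).as_matrix()
    return np.array(L)-Rs@np.array([LX,0,-LZ])+g*R[:,2],R
def go(p0,R0,way,head=np.radians(68)):
    "way: list of (lip xyz,pitch,rows)"
    L0,a0=lip(p0,R0);p,R=p0,R0
    for L,a,n in way:
        print("->",np.round(L,3),a)
        for i in range(1,n+1):
            f=i/n;q,Q=tcp(L0+f*(np.array(L)-L0),a0+f*(a-a0),head)
            d=R.T@(q-p)*1e3;w=Ro.from_matrix(R.T@Q).as_rotvec()
            print(np.round(d,1),np.round(w,3));p,R=q,Q
        L0,a0=np.array(L),a
E
python3 - <<'E'
from plan import *
np.set_printoptions(suppress=True)
s=monitor.get_obs();p,R=s["tcp_pos"],s["tcp_rot"];print(lip(p,R))
c=np.array([.5575,-.1905])
go(p,R,[((*c,.155),11,10),((*c,.122),-20,7),((*c,.108),-40,6),((*c,.102),-56,8)])
E
```

```text
(array([0.57640545, 0.2963718 , 0.16879736]), np.float64(11.450228516285211))
-> [ 0.558 -0.19   0.155] 11
[-39.9  16.  -22.7] [-0.002 -0.001  0.001]
[-39.9  16.5 -22.7] [-0.    -0.001 -0.   ]
[-39.9  16.5 -22.6] [-0.    -0.001  0.   ]
[-39.9  16.5 -22.6] [ 0.    -0.001 -0.   ]
[-39.9  16.5 -22.6] [ 0.    -0.001  0.   ]
[-39.9  16.5 -22.5] [-0.    -0.001  0.   ]
[-39.9  16.5 -22.5] [-0.    -0.001 -0.   ]
[-40.   16.5 -22.5] [ 0.    -0.001 -0.   ]
[-40.   16.5 -22.5] [-0.    -0.001 -0.   ]
[-40.   16.5 -22.4] [ 0.    -0.001  0.   ]
-> [ 0.558 -0.19   0.122] -20
[ 4.9  0.  -5.6] [-0.    -0.077 -0.   ]
[ 5.2  0.  -5.4] [-0.    -0.077  0.   ]
[ 5.5 -0.  -5.2] [ 0.    -0.077 -0.   ]
[ 5.9  0.  -5.1] [-0.    -0.077  0.   ]
[ 6.2 -0.  -5. ] [ 0.    -0.077 -0.   ]
[ 6.6  0.  -4.9] [ 0.    -0.077  0.   ]
[ 6.9  0.  -4.9] [ 0.    -0.077 -0.   ]
-> [ 0.558 -0.19   0.108] -40
[ 5.4 -0.  -5. ] [-0.    -0.058 -0.   ]
[ 5.6  0.  -5. ] [-0.    -0.058  0.   ]
[ 5.7  0.  -5. ] [ 0.    -0.058  0.   ]
[ 5.8 -0.  -5. ] [ 0.    -0.058 -0.   ]
[ 6. -0. -5.] [ 0.    -0.058  0.   ]
[ 6.1  0.  -5.1] [-0.    -0.058  0.   ]
-> [ 0.558 -0.19   0.102] -56
[ 3.5  0.  -3.7] [ 0.    -0.035  0.   ]
[ 3.5 -0.  -3.7] [-0.    -0.035 -0.   ]
[ 3.5 -0.  -3.7] [-0.    -0.035  0.   ]
[ 3.5  0.  -3.7] [-0.    -0.035  0.   ]
[ 3.6  0.  -3.7] [-0.    -0.035 -0.   ]
[ 3.6  0.  -3.8] [ 0.    -0.035  0.   ]
[ 3.6 -0.  -3.8] [ 0.    -0.035  0.   ]
[ 3.6 -0.  -3.8] [-0.    -0.035 -0.   ]
```

Request:
step_arm:
  deltas:
    - {"tx": -4.7,"ty": 2,"tz": -2.7,"wx": 0,"wy": 0,"wz": 0}
    - {"tx": -14.2,"ty": 5.9,"tz": -8,"wx": 0,"wy": 0,"wz": 0}
    - {"tx": -19,"ty": 7.8,"tz": -10.7,"wx": 0,"wy": 0,"wz": 0}
    - {"tx": -19,"ty": 7.8,"tz": -10.7,"wx": 0,"wy": 0,"wz": 0}
    - {"tx": -19,"ty": 7.8,"tz": -10.7,"wx": 0,"wy": 0,"wz": 0}
    - {"tx": -19,"ty": 7.8,"tz": -10.7,"wx": 0,"wy": 0,"wz": 0}
    - {"tx": -19,"ty": 7.8,"tz": -10.7,"wx": 0,"wy": 0,"wz": 0}
    - {"tx": -19,"ty": 7.8,"tz": -10.7,"wx": 0,"wy": 0,"wz": 0}
    - {"tx": -19,"ty": 7.8,"tz": -10.7,"wx": 0,"wy": 0,"wz": 0}
    - {"tx": -19,"ty": 7.8,"tz": -10.7,"wx": 0,"wy": 0,"wz": 0}
    - {"tx": -19,"ty": 7.8,"tz": -10.7,"wx": 0,"wy": 0,"wz": 0}
    - {"tx": -19,"ty": 7.8,"tz": -10.7,"wx": 0,"wy": 0,"wz": 0}

```text
time: 12.85
tcp_pos: [0.5091, -0.1044, 0.1715]
tcp_rot: [[0.319, 0.928, 0.193], [0.793, -0.373, 0.482], [0.519, -0.001, -0.855]]
wrist_force: [0.2, -0.3, -3.0]
width: 0.0159
grip_force: 30.0
```

Request:
step_arm:
  deltas:
    - {"tx": -19,"ty": 7.8,"tz": -10.7,"wx": 0,"wy": 0,"wz": 0}
    - {"tx": -19,"ty": 7.8,"tz": -10.7,"wx": 0,"wy": 0,"wz": 0}
    - {"tx": -19,"ty": 7.8,"tz": -10.7,"wx": 0,"wy": 0,"wz": 0}
    - {"tx": -19,"ty": 7.8,"tz": -10.7,"wx": 0,"wy": 0,"wz": 0}
    - {"tx": -19,"ty": 7.8,"tz": -10.7,"wx": 0,"wy": 0,"wz": 0}
    - {"tx": -19,"ty": 7.8,"tz": -10.7,"wx": 0,"wy": 0,"wz": 0}
    - {"tx": -19,"ty": 7.8,"tz": -10.7,"wx": 0,"wy": 0,"wz": 0}
    - {"tx": -19,"ty": 7.8,"tz": -10.7,"wx": 0,"wy": 0,"wz": 0}
    - {"tx": -19,"ty": 7.8,"tz": -10.7,"wx": 0,"wy": 0,"wz": 0}
    - {"tx": -14.2,"ty": 5.9,"tz": -8,"wx": 0,"wy": 0,"wz": 0}
    - {"tx": -4.7,"ty": 2,"tz": -2.7,"wx": 0,"wy": 0,"wz": 0}
    - {"tx": 0,"ty": 0,"tz": 0,"wx": 0,"wy": 0,"wz": 0}

```text
time: 14.05
tcp_pos: [0.5005, -0.3343, 0.1643]
tcp_rot: [[0.319, 0.928, 0.193], [0.793, -0.373, 0.482], [0.519, -0.001, -0.855]]
wrist_force: [-0.7, 0.8, -2.0]
width: 0.0164
grip_force: 30.0
```

```bash
python3 - <<'E'
from plan import *
s=monitor.get_obs();print(lip(s["tcp_pos"],s["tcp_rot"]))
E
python3 comp.py c8 .56 -.18 .13 130
```

```text
(array([ 0.55855567, -0.18973876,  0.15417806]), np.float64(11.486677765279971))
14.05 [ 1.24  0.59 -0.65  1.67 -0.2   1.14  0.36] [ 0.5   -0.334  0.164]
```

View pics/c8.png

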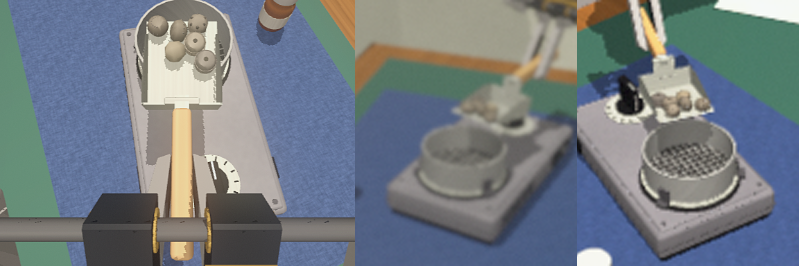

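All six pieces are in the bowl, which is laterally centred on the sieve (col 183 in both). Tipping starts.

Request:
step_arm:
  deltas:
    - {"tx": 4.9,"ty": 0,"tz": -5.6,"wx": 0,"wy": -0.077,"wz": 0}
    - {"tx": 5.2,"ty": 0,"tz": -5.4,"wx": 0,"wy": -0.077,"wz": 0}
    - {"tx": 5.5,"ty": 0,"tz": -5.2,"wx": 0,"wy": -0.077,"wz": 0}
    - {"tx": 5.9,"ty": 0,"tz": -5.1,"wx": 0,"wy": -0.077,"wz": 0}
    - {"tx": 6.2,"ty": 0,"tz": -5,"wx": 0,"wy": -0.077,"wz": 0}
    - {"tx": 6.6,"ty": 0,"tz": -4.9,"wx": 0,"wy": -0.077,"wz": 0}
    - {"tx": 6.9,"ty": 0,"tz": -4.9,"wx": 0,"wy": -0.077,"wz": 0}
    - {"tx": 0,"ty": 0,"tz": 0,"wx": 0,"wy": 0,"wz": 0}

```text
time: 15.0
tcp_pos: [0.5129, -0.3036, 0.212]
tcp_rot: [[0.366, 0.931, 0.003], [0.931, -0.366, 0.004], [0.005, 0.002, -1.0]]
wrist_force: [1.2, -0.1, -1.3]
width: 0.0159
grip_force: 30.0
```

```bash
python3 - <<'E'
from plan import *
np.set_printoptions(suppress=True)
s=monitor.get_obs();p,R=s["tcp_pos"],s["tcp_rot"];L,a=lip(p,R);print(L,a,np.round(s["joint_positions"],2),s["wrist_force"])
P=wpic();ims=P["img"]
C=np.array([proj(P,(.565+.06*np.cos(t),-.172+.06*np.sin(t),.113)) for t in np.linspace(0,6.28,40)]).astype(int)
cv2.polylines(ims,[C],True,(0,0,255),1)
q=proj(P,L).astype(int);cv2.circle(ims,(int(q[0]),int(q[1])),3,(255,0,0),-1);cv2.imwrite("pics/w9.png",ims)
c=np.array([.5575,-.1905])
go(p,R,[((*c,.108),-40,6),((*c,.102),-56,8)])
E
```

```text
[ 0.56001399 -0.18431927  0.12305522] -19.536204493839435 [ 0.87  0.34 -0.55  1.75  0.19  1.1  -0.12] [ 1.22267947 -0.07512889 -1.26785061]
-> [ 0.558 -0.19   0.108] -40
[ 4.4 -1.  -4.9] [ 0.002 -0.06   0.009]
[ 4.6 -0.  -4.9] [-0.   -0.06 -0.  ]
[ 4.7 -0.  -4.8] [-0.   -0.06 -0.  ]
[ 4.9 -0.  -4.8] [-0.   -0.06  0.  ]
[ 5.1 -0.  -4.8] [ 0.   -0.06 -0.  ]
[ 5.2 -0.  -4.7] [-0.   -0.06  0.  ]
-> [ 0.558 -0.19   0.102] -56
[ 3.5  0.  -3.7] [ 0.    -0.035  0.   ]
[ 3.5 -0.  -3.7] [-0.    -0.035 -0.   ]
[ 3.5 -0.  -3.7] [-0.    -0.035  0.   ]
[ 3.5  0.  -3.7] [-0.    -0.035  0.   ]
[ 3.6  0.  -3.7] [-0.    -0.035 -0.   ]
[ 3.6  0.  -3.8] [ 0.    -0.035  0.   ]
[ 3.6 -0.  -3.8] [ 0.    -0.035  0.   ]
[ 3.6 -0.  -3.8] [-0.    -0.035 -0.   ]
```

View pics/w9.png

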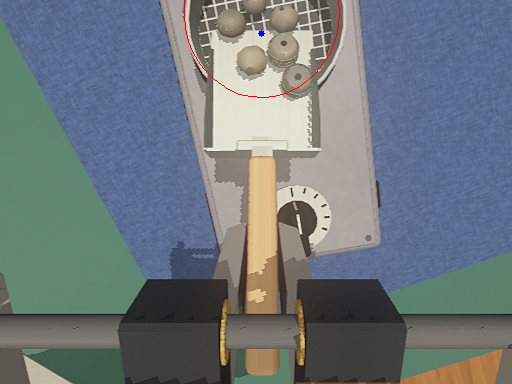

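The model rim (red) matches the sieve and the lip (blue, row 33) is inside it with the pieces ahead of the rim. The knob dial is near (300, 222). That was my tenth picture, so I use numbers only from here.

Request:
step_arm:
  deltas:
    - {"tx": 4.4,"ty": -1,"tz": -4.9,"wx": 0,"wy": -0.06,"wz": 0}
    - {"tx": 4.6,"ty": 0,"tz": -4.9,"wx": 0,"wy": -0.06,"wz": 0}
    - {"tx": 4.7,"ty": 0,"tz": -4.8,"wx": 0,"wy": -0.06,"wz": 0}
    - {"tx": 4.9,"ty": 0,"tz": -4.8,"wx": 0,"wy": -0.06,"wz": 0}
    - {"tx": 5.1,"ty": 0,"tz": -4.8,"wx": 0,"wy": -0.06,"wz": 0}
    - {"tx": 5.2,"ty": 0,"tz": -4.7,"wx": 0,"wy": -0.06,"wz": 0}
    - {"tx": 0,"ty": 0,"tz": 0,"wx": 0,"wy": 0,"wz": 0}
    - {"tx": 0,"ty": 0,"tz": 0,"wx": 0,"wy": 0,"wz": 0}

```text
time: 15.85
tcp_pos: [0.5216, -0.2777, 0.234]
tcp_rot: [[0.349, 0.928, -0.13], [0.872, -0.372, -0.319], [-0.344, -0.002, -0.939]]
wrist_force: [0.2, -0.7, -0.8]
width: 0.0156
grip_force: 30.0
```

Request:
step_arm:
  deltas:
    - {"tx": 3.5,"ty": 0,"tz": -3.7,"wx": 0,"wy": -0.035,"wz": 0}
    - {"tx": 3.5,"ty": 0,"tz": -3.7,"wx": 0,"wy": -0.035,"wz": 0}
    - {"tx": 3.5,"ty": 0,"tz": -3.7,"wx": 0,"wy": -0.035,"wz": 0}
    - {"tx": 3.5,"ty": 0,"tz": -3.7,"wx": 0,"wy": -0.035,"wz": 0}
    - {"tx": 3.6,"ty": 0,"tz": -3.7,"wx": 0,"wy": -0.035,"wz": 0}
    - {"tx": 3.6,"ty": 0,"tz": -3.8,"wx": 0,"wy": -0.035,"wz": 0}
    - {"tx": 3.6,"ty": 0,"tz": -3.8,"wx": 0,"wy": -0.035,"wz": 0}
    - {"tx": 3.6,"ty": 0,"tz": -3.8,"wx": 0,"wy": -0.035,"wz": 0}
    - {"tx": 0,"ty": 0,"tz": 0,"wx": 0,"wy": 0,"wz": 0}
    - {"tx": 0,"ty": 0,"tz": 0,"wx": 0,"wy": 0,"wz": 0}
    - {"tx": 0,"ty": 0,"tz": 0,"wx": 0,"wy": 0,"wz": 0}

```text
time: 16.95
tcp_pos: [0.5363, -0.2422, 0.248]
tcp_rot: [[0.301, 0.928, -0.221], [0.748, -0.373, -0.549], [-0.592, -0.001, -0.806]]
wrist_force: [-0.1, -0.4, -1.0]
width: 0.016
grip_force: 30.0
```

```bash
cat > pc.py <<'E'
from plan import *
np.set_printoptions(precision=3,suppress=True)
s=monitor.get_obs();p,R=s["tcp_pos"],s["tcp_rot"];L,a=lip(p,R);print(s["time"],L,a,np.round(s["joint_positions"],2),s["wrist_force"],s["width"])
for n,P in(("wrist",wpic()),("side",optics.get_image("side")),("scene",optics.get_image("scene"))):
    print(n,[(np.round(q["position"]),round(q["conf"],2),at(P,q["position"],.08)[:2]-[.565,-.172]) for q in search_frame(P,"piece0")])
    cv2.imwrite(f"pics/pc_{n}.png",P["img"])
E
python3 pc.py
```

```text
16.95 [ 0.555 -0.196  0.1  ] -56.06682818419378 [ 0.35  0.4  -0.5   1.74  0.73  1.46 -0.77] [-0.106 -0.412 -1.044] 0.01604195396922169
wrist [(array([  0., 296.]), 0.73, array([ 0.019, -0.019])), (array([ 11., 271.]), 0.66, array([-0.001, -0.019])), (array([  6., 219.]), 0.61, array([-0.036, -0.001])), (array([ 23., 222.]), 0.59, array([-0.04 , -0.013]))]
side []
scene [(array([163., 229.]), 0.57, array([ 0.02 , -0.009])), (array([159., 247.]), 0.51, array([-0.028,  0.013])), (array([157., 234.]), 0.37, array([-0.009, -0.02 ]))]
```

Request:
step_arm:
  deltas:
    - {"tx": -3,"ty": 0,"tz": -4,"wx": 0,"wy": -0.05,"wz": 0}
    - {"tx": -3,"ty": 0,"tz": -4,"wx": 0,"wy": -0.05,"wz": 0}
    - {"tx": -6,"ty": 0,"tz": -8,"wx": 0,"wy": 0,"wz": 0}
    - {"tx": -6,"ty": 0,"tz": -8,"wx": 0,"wy": 0,"wz": 0}
    - {"tx": -6,"ty": 0,"tz": -8,"wx": 0,"wy": 0,"wz": 0}
    - {"tx": -6,"ty": 0,"tz": -8,"wx": 0,"wy": 0,"wz": 0}
    - {"tx": 0,"ty": 0,"tz": 0,"wx": 0,"wy": 0,"wz": 0}

```text
time: 17.95
tcp_pos: [0.5384, -0.2383, 0.2998]
tcp_rot: [[0.279, 0.928, -0.248], [0.689, -0.373, -0.621], [-0.669, 0.002, -0.744]]
wrist_force: [-1.4, -0.4, -0.8]
width: 0.0159
grip_force: 30.0
```

```bash
python3 pc.py
```

```text
17.95 [ 0.552 -0.206  0.148] -61.75912683385763 [ 0.3   0.39 -0.49  1.69  0.77  1.6  -0.77] [-1.393 -0.398 -0.818] 0.015885086920080962
wrist [(array([ 26., 324.]), 0.66, array([ 0.029, -0.088])), (array([120., 260.]), 0.34, array([-0.075, -0.182]))]
side [(array([148., 326.]), 0.28, array([-0.055, -0.153]))]
scene [(array([160., 245.]), 0.52, array([-0.022,  0.01 ])), (array([164., 226.]), 0.45, array([ 0.027, -0.012])), (array([281., 260.]), 0.41, array([0.217, 0.327]))]
```

```bash
python3 - <<'E'
import cv2,numpy as np
np.set_printoptions(linewidth=200)
for n in("w9","pc_wrist"):
    g=cv2.cvtColor(cv2.imread(f"pics/{n}.png"),cv2.COLOR_BGR2GRAY)
    print(n);print(cv2.resize(g[0:150,200:325],(18,15),interpolation=cv2.INTER_AREA))
P=cv2.imread("pics/pc_scene.png")[128:192,200:275]
g=cv2.cvtColor(P,cv2.COLOR_BGR2HSV)
# buff: saturation above the grey of steel
print(cv2.resize(g[...,1],(25,21),interpolation=cv2.INTER_AREA))
E
```

```text
w9
[[ 89 111 143 146 128 146 114 138 133 117 153 139 156 158 127 137  88 102]
 [114 118 140 140 142 137  96  96  89 121 131 157 164 147 129 154 122 104]
 [119 117 115 142 150 132 110 133 120 148 114 131 131 116 144 149 130 136]
 [117 174 182 124 118 125 188 210 158 189 167 142 143 177 210 209 148 146]
 [117 160 217 205 197 208 202 190 196 204 150 152 145 157 196 213 150 147]
 [110 113 217 217 217 183 170 177 168 149 135 156 162 138 201 201 118 135]
 [135 114 219 219 219 163 159 163 152 158 149 134 128 138 170 173 113 109]
 [120 112 219 221 221 200 153 142 163 214 216 195 143 149 137 145 112 148]
 [120 116 212 207 218 223 224 221 224 224 222 182 132 150 147 134 121 134]
 [151 117 225 223 214 209 210 209 210 210 209 200 142 131 149 164 122 170]
 [159 120 226 224 225 225 226 225 226 226 225 224 223 220 223 199 127 164]
 [152 121 226 225 226 226 226 226 226 226 226 225 224 224 224 204 128 156]
 [149 122 226 225 226 226 226 226 226 226 226 225 225 225 224 206 130 155]
 [146 125 226 225 226 226 226 223 221 221 224 226 225 225 225 206 130 152]
 [151 148 226 226 226 213 219 216 214 213 217 2
[... 2627 characters left out ...]
  21  16  13  16  18  17  16  17  17  17  18  17  17  23  17  10  11  11  11  11]
 [  9  10  10  10  11  20  21  13  14  17  17  16  17  16  16  17  19  24  19  11  11  12  11  10  11]
 [ 22  11  10  10  10  13  15  12  14  20  20  19  19  19  21  23  22  17  10  11  10  10  11  10  10]
 [ 98  14   9  11  10  10  10  10  13  20  22  24  26  19  21  14  11  10  11  10  10   9  11   9  10]
 [124  74   9  12  11  10  12  10  10  10  12  10  12  11  11  10  10  11  10  10  10  10   9  10  31]
 [125 123  46  10  11  10  10  11  10   9  10  11  11  11  11  10  10  11  10   9  10  10  43  90 120]
 [124 123 117  24   9  11  11  11  10  11  10  10  10   9  11  10  10  10   9  15  61 107 121 124 124]]
```

The bowl is empty (smooth grey throughout) and the buff blobs all lie inside the sieve. Taking the scoop back.

Request:
step_arm:
  deltas:
    - {"tx": 0,"ty": 0,"tz": 0,"wx": 0,"wy": 0.135,"wz": 0}
    - {"tx": 0,"ty": 0,"tz": 0,"wx": 0,"wy": 0.135,"wz": 0}
    - {"tx": 0,"ty": 0,"tz": 0,"wx": 0,"wy": 0.135,"wz": 0}
    - {"tx": 0,"ty": 0,"tz": 0,"wx": 0,"wy": 0.135,"wz": 0}
    - {"tx": 0,"ty": 0,"tz": 0,"wx": 0,"wy": 0.135,"wz": 0}
    - {"tx": 0,"ty": 0,"tz": 0,"wx": 0,"wy": 0.135,"wz": 0}
    - {"tx": 0,"ty": 0,"tz": 0,"wx": 0,"wy": 0.135,"wz": 0}
    - {"tx": 0,"ty": 0,"tz": 0,"wx": 0,"wy": 0.13,"wz": 0}
    - {"tx": 0,"ty": 0,"tz": 0,"wx": 0,"wy": 0,"wz": 0}

```text
time: 19.15
tcp_pos: [0.5356, -0.2428, 0.2959]
tcp_rot: [[0.359, 0.925, 0.126], [0.87, -0.38, 0.314], [0.339, -0.003, -0.941]]
wrist_force: [-0.8, -0.8, -1.4]
width: 0.0159
grip_force: 30.0
```

Request:
step_arm:
  deltas:
    - {"tx": 26,"ty": -18,"tz": 27,"wx": 0,"wy": 0,"wz": 0}
    - {"tx": 26,"ty": -18,"tz": 27,"wx": 0,"wy": 0,"wz": 0}
    - {"tx": 26,"ty": -18,"tz": 27,"wx": 0,"wy": 0,"wz": 0}
    - {"tx": 26,"ty": -18,"tz": 27,"wx": 0,"wy": 0,"wz": 0}
    - {"tx": 26,"ty": -18,"tz": 27,"wx": 0,"wy": 0,"wz": 0}
    - {"tx": 26,"ty": -18,"tz": 27,"wx": 0,"wy": 0,"wz": 0}
    - {"tx": 26,"ty": -18,"tz": 27,"wx": 0,"wy": 0,"wz": 0}
    - {"tx": 26,"ty": -18,"tz": 27,"wx": 0,"wy": 0,"wz": 0}
    - {"tx": 26,"ty": -18,"tz": 27,"wx": 0,"wy": 0,"wz": 0}
    - {"tx": 0,"ty": 0,"tz": 0,"wx": 0,"wy": 0,"wz": 0}
    - {"tx": 0,"ty": 0,"tz": 0,"wx": 0,"wy": 0,"wz": 0}

```text
time: 20.25
tcp_pos: [0.4992, 0.1037, 0.147]
tcp_rot: [[0.349, 0.929, 0.123], [0.876, -0.369, 0.311], [0.334, -0.001, -0.942]]
wrist_force: [-0.2, 0.8, -1.5]
width: 0.0158
grip_force: 30.0
```

```bash
cat > d.py <<'E'
import sys
from plan import *
np.set_printoptions(precision=4,suppress=True)
s=monitor.get_obs();p,R=s["tcp_pos"],s["tcp_rot"];L,a=lip(p,R)
print(s["time"],p,"lip",L,"pitch",a,"head",np.degrees(np.arctan2(R[1,0],R[0,0])),"roll",R[2,1],np.round(s["joint_positions"],2))
t=np.array([float(x) for x in sys.argv[1:4]]);print("delta tool mm",R.T@(t-p)*1e3)
E
python3 d.py .499 .1033 .0455; python3 - <<'E'
from h import *
p=optics.get_image("scene");cv2.imwrite("pics/s10.png",p["img"])
print([(np.round(q["position"]),round(q["conf"],2),np.round(at(p,q["position"],.08)[:2]-[.565,-.172],3)) for q in search_frame(p,"piece0")])
p=wpic();cv2.imwrite("pics/w10.png",p["img"])
th=np.radians(68);h=np.array([np.cos(th),np.sin(th)]);n=np.array([-h[1],h[0]]);c=np.array([.5459,.2211])
print("tray corners px (row,col)",[proj(p,(*(c+x*h+y*n),.032))[::-1].round() for x in(-.1075,.1075) for y in(-.046,.046)])
print([(np.round(q["position"]),round(q["conf"],2)) for q in search_frame(p,"piece0")])
E
```

```text
20.25 [0.4992 0.1037 0.147 ] lip [0.5548 0.2435 0.1054] pitch -0.2701231349210846 head 68.29562615699656 roll -0.0010762154162842262 [ 0.56  0.24 -0.75  2.13 -0.21  0.67 -0.39]
delta tool mm [-34.3351   0.0146  95.5575]
[(array([163., 226.]), 0.41, array([ 0.025, -0.014]))]
tray corners px (row,col) [array([207., 308.]), array([207., 211.]), array([ -8., 306.]), array([ -8., 214.])]
[]
```

Request:
step_arm:
  deltas:
    - {"tx": -8,"ty": 0,"tz": 22,"wx": 0,"wy": 0,"wz": 0}
    - {"tx": -8,"ty": 0,"tz": 22,"wx": 0,"wy": 0,"wz": 0}
    - {"tx": -8,"ty": 0,"tz": 22,"wx": 0,"wy": 0,"wz": 0}
    - {"tx": -5,"ty": 0,"tz": 14,"wx": 0,"wy": 0,"wz": 0}
    - {"tx": -3,"ty": 0,"tz": 8,"wx": 0,"wy": 0,"wz": 0}
    - {"tx": -1.8,"ty": 0,"tz": 5,"wx": 0,"wy": 0,"wz": 0}
    - {"tx": 0,"ty": 0,"tz": 0,"wx": 0,"wy": 0,"wz": 0}

```text
time: 21.15
tcp_pos: [0.4998, 0.1015, 0.0483]
tcp_rot: [[0.352, 0.928, 0.124], [0.874, -0.373, 0.311], [0.335, -0.001, -0.942]]
wrist_force: [-0.3, -0.0, -0.6]
width: 0.016
grip_force: 30.0
```

```bash
python3 d.py .499 .1033 .0447; python3 -c "
from h import *
print(monitor.get_obs()['wrist_force'])"
```

```text
21.15 [0.4998 0.1015 0.0483] lip [0.5559 0.2411 0.0068] pitch -0.2299704878029383 head 68.08130671346534 roll -0.0007845057702397598 [ 0.47  0.41 -0.68  2.2  -0.1   0.44 -0.45]
delta tool mm [ 0.0914 -1.3749  3.8774]
[-0.33478968 -0.02680327 -0.62948198]
```

Request:
step_arm:
  deltas:
    - {"tx": -1,"ty": 0,"tz": 2.8,"wx": 0,"wy": 0,"wz": 0}
    - {"tx": 0,"ty": 0,"tz": 0,"wx": 0,"wy": 0,"wz": 0}
    - {"tx": 0,"ty": 0,"tz": 0,"wx": 0,"wy": 0,"wz": 0}

```text
time: 21.45
tcp_pos: [0.4999, 0.1017, 0.0458]
tcp_rot: [[0.351, 0.928, 0.125], [0.874, -0.373, 0.311], [0.335, 0.0, -0.942]]
wrist_force: [-0.6, -0.1, -1.0]
width: 0.016
grip_force: 30.0
```

Request:
step_arm:
  deltas:
    - {"tx": 0,"ty": 0,"tz": 0,"wx": 0,"wy": 0,"wz": 0}
    - {"tx": 0,"ty": 0,"tz": 0,"wx": 0,"wy": 0,"wz": 0}
    - {"tx": 0,"ty": 0,"tz": 0,"wx": 0,"wy": 0,"wz": 0}
    - {"tx": 0,"ty": 0,"tz": 0,"wx": 0,"wy": 0,"wz": 0}
    - {"tx": 0,"ty": 0,"tz": 0,"wx": 0,"wy": 0,"wz": 0}
    - {"tx": 0,"ty": 0,"tz": 0,"wx": 0,"wy": 0,"wz": 0}
    - {"tx": 0,"ty": 0,"tz": 0,"wx": 0,"wy": 0,"wz": 0}
    - {"tx": 0,"ty": 0,"tz": 0,"wx": 0,"wy": 0,"wz": 0}
  fingers: 60

```text
time: 22.25
tcp_pos: [0.4996, 0.1018, 0.0454]
tcp_rot: [[0.351, 0.928, 0.124], [0.874, -0.373, 0.311], [0.335, -0.001, -0.942]]
wrist_force: [-0.2, 0.1, 0.6]
width: 0.06
grip_force: 0.0
```

Request:
step_arm:
  deltas:
    - {"tx": 8,"ty": 0,"tz": -23,"wx": 0,"wy": 0,"wz": 0}
    - {"tx": 13,"ty": 0,"tz": -37,"wx": 0,"wy": 0,"wz": 0}
    - {"tx": 13,"ty": 0,"tz": -37,"wx": 0,"wy": 0,"wz": 0}
    - {"tx": 13,"ty": 0,"tz": -37,"wx": 0,"wy": 0,"wz": 0}
    - {"tx": 13,"ty": 0,"tz": -37,"wx": 0,"wy": 0,"wz": 0}
    - {"tx": 0,"ty": 0,"tz": 0,"wx": 0,"wy": -0.12,"wz": 0}
    - {"tx": 0,"ty": 0,"tz": 0,"wx": 0,"wy": -0.12,"wz": 0}
    - {"tx": 0,"ty": 0,"tz": 0,"wx": 0,"wy": -0.1,"wz": 0}
    - {"tx": 0,"ty": 0,"tz": 0,"wx": 0,"wy": 0,"wz": 0}

```text
time: 23.15
tcp_pos: [0.4998, 0.1041, 0.227]
tcp_rot: [[0.368, 0.93, -0.0], [0.93, -0.368, 0.0], [0.0, -0.0, -1.0]]
wrist_force: [0.5, 0.7, 0.5]
width: 0.06
grip_force: 0.0
```

```bash
python3 look.py w11 scoop:.02 scoop_grip:.062 scoop_lip:.004 knob_bar:.1; python3 - <<'E'
from h import *
np.set_printoptions(precision=3,suppress=True,linewidth=220)
for n in("scene","side"):
    p=optics.get_image(n);cv2.imwrite(f"pics/{n}11.png",p["img"])
    for t,z in(("piece0",.08),("knob_bar",.095),("scoop",.02)):print(n,t,[(np.round(q["position"]),round(q["conf"],2),at(p,q["position"],z)[:2]) for q in search_frame(p,t)])
p=dict(np.load("pics/w11.npz"));p["img"]=cv2.imread("pics/w11.png")
th=np.radians(68);h=np.array([np.cos(th),np.sin(th)]);n=np.array([-h[1],h[0]]);c=np.array([.5459,.2211])
# rectified floor-level view of tray, 4 mm cells along x at several y
g=cv2.cvtColor(p["img"],cv2.COLOR_BGR2GRAY)
for y in(-.02,0,.02):
    v=[]
    for x in np.arange(-.1,.104,.008):
        q=proj(p,(*(c+x*h+y*n),.006)).round().astype(int);v.append(g[q[1],q[0]] if 0<=q[1]<384 and 0<=q[0]<512 else -1)
    print(y,np.array(v))
E
```

```text
23.15 [0.5   0.104 0.227] [ 0.357  0.21  -0.776  1.907  0.166  1.089 -0.861] [0.47  0.748 0.502] 0.06001150613805428
[[ 0.368  0.93  -0.   ]
 [ 0.93  -0.368  0.   ]
 [ 0.    -0.    -1.   ]]
scoop [(array([ 91., 261.]), 0.77, array([0.532, 0.187]))]
scoop_grip [(array([ 93., 264.]), 0.55, array([0.533, 0.183]))]
scoop_lip [(array([ 95., 264.]), 0.82, array([0.534, 0.182]))]
knob_bar []
scene piece0 [(array([160., 247.]), 0.57, array([ 0.538, -0.158])), (array([165., 225.]), 0.49, array([ 0.598, -0.183]))]
scene knob_bar [(array([162., 223.]), 0.45, array([ 0.606, -0.18 ]))]
scene scoop [(array([243., 338.]), 0.65, array([0.536, 0.179]))]
side piece0 []
side knob_bar []
side scoop [(array([262., 273.]), 0.57, array([0.524, 0.175]))]
-0.02 [220 215 226 169 209 209 209 211 211 212 212 213 214 214 216 216 218 218 218 218  -1  -1  -1  -1  -1  -1]
0 [194 195 155 204 211 212 213 215 215 216 217 217 216 216 217 216 218 218 218 218  -1  -1  -1  -1  -1  -1]
0.02 [220 219 166 170 214 214 213 215 214 215 215 215 215 215 216 216 217 218 218 218  -1  -1  -1  -1  -1  -1]
```

Request:
step_arm:
  deltas:
    - {"tx": -41,"ty": 16,"tz": 0,"wx": 0,"wy": 0,"wz": 0}
    - {"tx": -41,"ty": 16,"tz": 0,"wx": 0,"wy": 0,"wz": 0}
    - {"tx": -41,"ty": 16,"tz": 0,"wx": 0,"wy": 0,"wz": 0}
    - {"tx": -41,"ty": 16,"tz": 0,"wx": 0,"wy": 0,"wz": 0}
    - {"tx": -41,"ty": 16,"tz": 0,"wx": 0,"wy": 0,"wz": 0}
    - {"tx": -41,"ty": 16,"tz": 0,"wx": 0,"wy": 0,"wz": 0}
    - {"tx": -41,"ty": 16,"tz": 0,"wx": 0,"wy": 0,"wz": 0}
    - {"tx": -41,"ty": 16,"tz": 0,"wx": 0,"wy": 0,"wz": 0}
    - {"tx": -41,"ty": 16,"tz": 0,"wx": 0,"wy": 0,"wz": 0}
    - {"tx": -41,"ty": 16,"tz": 0,"wx": 0,"wy": 0,"wz": 0}
    - {"tx": -41,"ty": 16,"tz": 0,"wx": 0,"wy": 0,"wz": 0}
    - {"tx": -41,"ty": 16,"tz": 0,"wx": 0,"wy": 0,"wz": 0}

```text
time: 25.0
tcp_pos: [0.494, -0.4289, 0.2257]
tcp_rot: [[0.373, 0.928, 0.0], [0.928, -0.373, 0.002], [0.002, -0.001, -1.0]]
wrist_force: [0.4, 0.3, 0.4]
width: 0.0601
grip_force: 0.0
```

Request:
step_arm:
  deltas:
    - {"tx": 0,"ty": 0,"tz": 0,"wx": 0,"wy": 0,"wz": 0}
    - {"tx": 0,"ty": 0,"tz": 0,"wx": 0,"wy": 0,"wz": 0}

```text
time: 25.2
tcp_pos: [0.494, -0.4277, 0.225]
tcp_rot: [[0.374, 0.927, -0.0], [0.927, -0.374, 0.003], [0.002, -0.001, -1.0]]
wrist_force: [0.2, 0.8, 0.6]
width: 0.0597
grip_force: 0.0
```

```bash
python3 look.py w12 knob_bar:.108 sieve_floor:.1 piece0:.08; python3 - <<'E'
from h import *
np.set_printoptions(precision=4,suppress=True,linewidth=260)
p=dict(np.load("pics/w12.npz"));im=cv2.imread("pics/w12.png");g=cv2.cvtColor(im,cv2.COLOR_BGR2GRAY)
q=proj(p,(.525,-.356,.09)).astype(int);print("knob px col,row",q)
w=70;x0,y0=q[0]-w,max(0,q[1]-w);sub=g[y0:q[1]+w,x0:q[0]+w]
m=(sub<50).astype(np.uint8);N,l,st,ce=cv2.connectedComponentsWithStats(m)
for i in range(1,N):
    if st[i,4]>60:
        c=max(cv2.findContours((l==i).astype(np.uint8),0,1)[0],key=cv2.contourArea);print(st[i]+[x0,y0,0,0,0],ce[i]+[x0,y0],cv2.minAreaRect(c))
print("x0,y0",x0,y0)
print(cv2.resize(sub,None,fx=.25,fy=.25,interpolation=cv2.INTER_AREA))
E
```

```text
25.2 [ 0.494 -0.428  0.225] [ 0.958  0.413 -0.458  1.609  0.192  1.166  0.074] [0.218 0.787 0.61 ] 0.05970289071706729
[[ 0.374  0.927 -0.   ]
 [ 0.927 -0.374  0.003]
 [ 0.002 -0.001 -1.   ]]
knob_bar [(array([ 99., 271.]), 0.85, array([ 0.531, -0.356]))]
sieve_floor [(array([ 73., 263.]), 0.84, array([ 0.533, -0.333]))]
piece0 []
knob px col,row [264 101]
x0,y0 194 31
[[202 203 203 ... 197 196 196]
 [201 203 202 ... 198 197 195]
 [201 201 201 ... 198 197 196]
 ...
 [142 184 180 ... 136 137 137]
 [137 138 144 ... 139 142 136]
 [134 124 102 ... 136 137 138]]
```

```bash
python3 - <<'E'
import cv2,numpy as np,sys
np.set_printoptions(linewidth=260,threshold=sys.maxsize)
g=cv2.cvtColor(cv2.imread("pics/w12.png"),cv2.COLOR_BGR2GRAY)[36:160,204:340]
print(cv2.resize(g,None,fx=.25,fy=.25,interpolation=cv2.INTER_AREA))
E
```

```text
[[202 202 202 202 202 202 202 202 202 202 200 200 202 203 201 200 200 200 200 199 200 200 198 198 200 198 198 198 198 198 198 196 195 194]
 [202 202 202 202 201 202 202 202 202 203 202 202 202 202 202 202 201 200 200 200 200 201 198 198 199 199 199 200 199 198 197 197 195 195]
 [201 202 202 202 202 204 202 202 202 202 202 202 202 202 203 202 202 202 200 200 201 202 199 199 199 199 199 200 200 198 198 197 195 196]
 [202 202 201 203 204 204 202 201 202 201 201 202 203 202 202 203 203 203 202 201 202 202 200 200 200 199 199 199 198 197 199 198 196 195]
 [202 201 201 201 203 203 203 202 203 202 201 201 202 202 202 204 204 203 203 204 203 202 201 200 200 199 199 200 198 198 199 198 197 195]
 [202 202 201 202 202 202 202 202 202 202 202 202 204 202 202 204 203 202 202 202 202 203 202 201 200 200 201 200 198 197 198 198 198 195]
 [202 201 201 203 202 202 202 201 200 202 203 203 205 202 216 228 231 226 218 210 202 202 202 201 201 200 201 200 197 198 199 198 197 196]
 [200 201 201 203 203 203 202 201 201 203 203 203 223 249 243 192 254 253 191 249 240 213 200 201 201 201 201 201 198 199 199 1
[... 2509 characters left out ...]
169]
 [199 199 200 199 200 200 200 200 201 200 201 201 201 201 200 174 172 194 203 197 189 177 176 171 174 175 178 173 167 155 141 130 119 106]
 [197 199 200 198 199 201 201 201 200 201 201 202 201 197 194 188 177 177 176 175 175 179 174 166 153 138 129 120 115 114 112 112 109 112]
 [154 154 198 198 198 200 202 202 199 192 182 172 175 171 174 176 177 172 163 150 138 129 120 114 110 114 116 116 111 111 115 117 119 125]
 [184 181 199 198 191 180 172 175 172 176 179 180 171 160 146 136 127 118 113 112 115 115 117 115 111 114 123 121 130 136 141 143 142 138]
 [177 170 175 170 176 178 179 172 157 144 132 122 115 112 112 113 112 114 111 112 121 119 129 128 138 137 144 142 137 136 139 136 139 141]]
```

```bash
python3 - <<'E'
from h import *
np.set_printoptions(precision=4,suppress=True,linewidth=200)
p=dict(np.load("pics/w12.npz"));im=cv2.imread("pics/w12.png");g=cv2.cvtColor(im,cv2.COLOR_BGR2GRAY)
m=np.zeros_like(g);m[50:140,222:316]=(g[50:140,222:316]>212)*255
c=max(cv2.findContours(m,0,1)[0],key=cv2.contourArea);e=cv2.fitEllipse(cv2.convexHull(c));print(e)
for z in(.06,.064,.07):print(z,at(p,(e[0][1],e[0][0]),z))
d=np.zeros_like(g);d[70:128,245:295]=(g[70:128,245:295]<135)*255
c=max(cv2.findContours(d,0,1)[0],key=cv2.contourArea);e=cv2.minAreaRect(c);print("dark",e,at(p,(e[0][1],e[0][0]),.085))
# pointer line: pixels brighter than 150 inside dark hull
h=np.zeros_like(g);cv2.drawContours(h,[cv2.convexHull(c)],-1,255,-1);h=cv2.erode(h,np.ones((5,5)))
y,x=np.nonzero((h>0)&(g>150));v=np.c_[x,y].astype(np.float32);l=cv2.fitLine(v,2,0,.01,.01).ravel();print(l,len(x),x.min(),x.max(),y.min(),y.max())
a=at(p,(y.max(),x[y==y.max()].mean()),.108);b=at(p,(y.min(),x[y==y.min()].mean()),.108);dd=b-a;print(a,b,np.degrees(np.arctan2(dd[1],dd[0])))
E
python3 d.py .526 -.354 .14
```

```text
((270.4259033203125, 99.47071838378906), (74.68251037597656, 76.74711608886719), 10.907313346862793)
0.06 [ 0.5319 -0.3568  0.06  ]
0.064 [ 0.5318 -0.3567  0.064 ]
0.07 [ 0.5316 -0.3567  0.07  ]
dark ((271.2691955566406, 100.34613800048828), (44.09865951538086, 45.76276397705078), 33.690067291259766) [ 0.5318 -0.3576  0.085 ]
[  0.1768   0.9842 268.9667  86.2222] 90 266 272 74 98
[ 0.5317 -0.3553  0.108 ] [ 0.5362 -0.3357  0.108 ] 77.0276604557328
25.4 [ 0.4948 -0.4258  0.226 ] lip [ 0.5423 -0.3069  0.1367] pitch -19.704084847891153 head 68.230680601204 roll -0.00033180421875738866 [ 0.96  0.41 -0.46  1.61  0.19  1.17  0.07]
delta tool mm [78.1007  2.3314 86.1463]
```

Request:
step_arm:
  deltas:
    - {"tx": 26,"ty": 3,"tz": 25,"wx": 0,"wy": 0,"wz": -0.05}
    - {"tx": 26,"ty": 3,"tz": 25,"wx": 0,"wy": 0,"wz": -0.05}
    - {"tx": 26,"ty": 3,"tz": 26,"wx": 0,"wy": 0,"wz": -0.057}
    - {"tx": 0,"ty": 0,"tz": 0,"wx": 0,"wy": 0,"wz": 0}
    - {"tx": 0,"ty": 0,"tz": 0,"wx": 0,"wy": 0,"wz": 0}

```text
time: 25.9
tcp_pos: [0.5285, -0.355, 0.1499]
tcp_rot: [[0.221, 0.975, -0.0], [0.975, -0.221, 0.002], [0.002, -0.001, -1.0]]
wrist_force: [0.4, -0.1, -0.3]
width: 0.0604
grip_force: 0.0
```

```bash
python3 d.py .5318 -.3568 .075; python3 look.py w13 sieve_floor:.1 piece0:.08
```

```text
25.9 [ 0.5285 -0.355   0.1499] lip [ 0.5568 -0.2302  0.0606] pitch -19.694100991056946 head 77.21918369342349 roll -0.0007947961298427495 [ 0.87  0.46 -0.5   1.72  0.25  1.02  0.06]
delta tool mm [-1.1163  3.662  74.8942]
25.9 [ 0.529 -0.355  0.15 ] [ 0.869  0.462 -0.5    1.722  0.251  1.023  0.058] [ 0.405 -0.137 -0.333] 0.06039590323981938
[[ 0.221  0.975 -0.   ]
 [ 0.975 -0.221  0.002]
 [ 0.002 -0.001 -1.   ]]
sieve_floor [(array([117., 266.]), 0.78, array([ 0.547, -0.289]))]
piece0 []
```

Request:
step_arm:
  deltas:
    - {"tx": -1,"ty": 3.5,"tz": 15,"wx": 0,"wy": 0,"wz": 0}
    - {"tx": 0,"ty": 0,"tz": 15,"wx": 0,"wy": 0,"wz": 0}
    - {"tx": 0,"ty": 0,"tz": 15,"wx": 0,"wy": 0,"wz": 0}
    - {"tx": 0,"ty": 0,"tz": 15,"wx": 0,"wy": 0,"wz": 0}
    - {"tx": 0,"ty": 0,"tz": 13,"wx": 0,"wy": 0,"wz": 0}
    - {"tx": 0,"ty": 0,"tz": 0,"wx": 0,"wy": 0,"wz": 0}

```text
time: 26.65
tcp_pos: [0.5303, -0.3571, 0.0744]
tcp_rot: [[0.223, 0.975, -0.003], [0.975, -0.223, 0.004], [0.003, -0.003, -1.0]]
wrist_force: [-0.2, 0.1, 0.1]
width: 0.0605
grip_force: 0.0
```

```bash
python3 d.py .5318 -.3568 .076; python3 - <<'E'
from h import *
np.set_printoptions(precision=3,suppress=True)
print(monitor.get_obs()["wrist_force"])
p=optics.get_image("scene")
print([(np.round(q["position"]),round(q["conf"],2),at(p,q["position"],.08)[:2]-[.565,-.172]) for q in search_frame(p,"piece0")])
E
```

```text
26.65 [ 0.5303 -0.3571  0.0744] lip [ 0.5586 -0.2322 -0.0148] pitch -19.63326038224144 head 77.13431452619793 roll -0.003358834065137235 [ 0.85  0.55 -0.47  1.77  0.31  0.9   0.02]
delta tool mm [ 0.6728  1.3667 -1.6248]
[-0.166  0.108  0.061]
[(array([159., 246.]), 0.5, array([-0.027,  0.011])), (array([156., 234.]), 0.35, array([-0.01 , -0.023]))]
```

Request:
step_arm:
  deltas:
    - {"tx": 0,"ty": 1,"tz": -1.5,"wx": 0,"wy": 0,"wz": 0}
    - {"tx": 0,"ty": 0,"tz": 0,"wx": 0,"wy": 0,"wz": 0}
    - {"tx": 0,"ty": 0,"tz": 0,"wx": 0,"wy": 0,"wz": 0}
    - {"tx": 0,"ty": 0,"tz": 0,"wx": 0,"wy": 0,"wz": 0}
    - {"tx": 0,"ty": 0,"tz": 0,"wx": 0,"wy": 0,"wz": 0}
    - {"tx": 0,"ty": 0,"tz": 0,"wx": 0,"wy": 0,"wz": 0}
    - {"tx": 0,"ty": 0,"tz": 0,"wx": 0,"wy": 0,"wz": 0}
    - {"tx": 0,"ty": 0,"tz": 0,"wx": 0,"wy": 0,"wz": 0}
    - {"tx": 0,"ty": 0,"tz": 0,"wx": 0,"wy": 0,"wz": 0}
    - {"tx": 0,"ty": 0,"tz": 0,"wx": 0,"wy": 0,"wz": 0}
  fingers: 0

```text
time: 27.75
tcp_pos: [0.5311, -0.3577, 0.0783]
tcp_rot: [[0.223, 0.975, -0.002], [0.975, -0.223, 0.002], [0.002, -0.003, -1.0]]
wrist_force: [-8.3, 2.6, 7.9]
width: 0.0135
grip_force: 30.0
```

```bash
python3 d.py .5318 -.3568 .076; python3 -c "
from h import *
s=monitor.get_obs();print(s['wrist_force'],s['moment'],s['width'],s['grip_force'])"
```

```text
27.75 [ 0.5311 -0.3577  0.0783] lip [ 0.5594 -0.2328 -0.011 ] pitch -19.697757624296585 head 77.11430460102744 roll -0.0029218455092016762 [ 0.85  0.55 -0.47  1.76  0.3   0.91  0.02]
delta tool mm [0.9895 0.4895 2.2759]
[-8.25894691  2.64616182  7.85294706] [0.72039916 1.900145   0.04451664] 0.013525350954528708 29.99626189470291
```

Request:
step_arm:
  deltas:
    - {"tx": 0,"ty": -0.7,"tz": 0,"wx": 0,"wy": 0,"wz": 0}
    - {"tx": 0,"ty": 0,"tz": 0,"wx": 0,"wy": 0,"wz": 0.08}
    - {"tx": 0,"ty": 0,"tz": 0,"wx": 0,"wy": 0,"wz": 0.1}
    - {"tx": 0,"ty": 0,"tz": 0,"wx": 0,"wy": 0,"wz": 0.1}
    - {"tx": 0,"ty": 0,"tz": 0,"wx": 0,"wy": 0,"wz": 0.1}
    - {"tx": 0,"ty": 0,"tz": 0,"wx": 0,"wy": 0,"wz": 0.1}
    - {"tx": 0,"ty": 0,"tz": 0,"wx": 0,"wy": 0,"wz": 0.1}
    - {"tx": 0,"ty": 0,"tz": 0,"wx": 0,"wy": 0,"wz": 0.1}
    - {"tx": 0,"ty": 0,"tz": 0,"wx": 0,"wy": 0,"wz": 0.1}
    - {"tx": 0,"ty": 0,"tz": 0,"wx": 0,"wy": 0,"wz": 0.1}
    - {"tx": 0,"ty": 0,"tz": 0,"wx": 0,"wy": 0,"wz": 0.1}
    - {"tx": 0,"ty": 0,"tz": 0,"wx": 0,"wy": 0,"wz": 0}

```text
time: 28.95
tcp_pos: [0.532, -0.3584, 0.0783]
tcp_rot: [[0.934, 0.356, 0.001], [0.356, -0.934, 0.001], [0.001, -0.0, -1.0]]
wrist_force: [2.6, -3.7, -4.4]
width: 0.0143
grip_force: 30.0
```

```bash
python3 d.py .5318 -.3568 .078; python3 -c "
from h import *
s=monitor.get_obs();print(s['wrist_force'],s['moment'],s['width'],s['grip_force'])"
```

```text
28.95 [ 0.532  -0.3584  0.0783] lip [ 0.6515 -0.3128 -0.0111] pitch -19.754789821045627 head 20.871381147372823 roll -0.00042445087997967137 [ 0.68  0.52 -0.25  1.78  0.16  0.87 -0.84]
delta tool mm [ 0.3885 -1.5792  0.3319]
[ 2.56549085 -3.66568572 -4.44760706] [-1.24847455 -0.60375904  0.13528861] 0.014256528442949081 29.995121955871582
```

Request:
step_arm:
  deltas:
    - {"tx": 0,"ty": 0,"tz": 0,"wx": 0,"wy": 0,"wz": 0.1}
    - {"tx": 0,"ty": 0,"tz": 0,"wx": 0,"wy": 0,"wz": 0.1}
    - {"tx": 0,"ty": 0,"tz": 0,"wx": 0,"wy": 0,"wz": 0.06}
    - {"tx": 0,"ty": 0,"tz": 0,"wx": 0,"wy": 0,"wz": 0.02}
    - {"tx": 0,"ty": 0,"tz": 0,"wx": 0,"wy": 0,"wz": 0}
    - {"tx": 0,"ty": 0,"tz": 0,"wx": 0,"wy": 0,"wz": 0}
    - {"tx": 0,"ty": 0,"tz": 0,"wx": 0,"wy": 0,"wz": 0}
    - {"tx": 0,"ty": 0,"tz": 0,"wx": 0,"wy": 0,"wz": 0}
    - {"tx": 0,"ty": 0,"tz": 0,"wx": 0,"wy": 0,"wz": 0}
    - {"tx": 0,"ty": 0,"tz": 0,"wx": 0,"wy": 0,"wz": 0}

```text
time: 29.95
tcp_pos: [0.5321, -0.3588, 0.0784]
tcp_rot: [[0.996, 0.089, 0.001], [0.089, -0.996, 0.001], [0.001, -0.0, -1.0]]
wrist_force: [3.6, -5.9, -5.1]
width: 0.0139
grip_force: 30.0
```

```bash
python3 d.py .5318 -.3568 .078; python3 - <<'E'
from h import *
np.set_printoptions(precision=3,suppress=True)
s=monitor.get_obs();print(s['wrist_force'],s['moment'],s['width'],s['grip_force'])
p=optics.get_image("scene");cv2.imwrite("pics/s14.png",p["img"])
for t,z in(("piece0",.08),("scoop",.02),("coral_head",.03),("box",.015),("glue_jar",.04)): print(t,[(np.round(q["position"]),round(q["conf"],2),at(p,q["position"],z)[:2]) for q in search_frame(p,t)])
E
```

```text
29.95 [ 0.5321 -0.3588  0.0784] lip [ 0.6595 -0.3473 -0.011 ] pitch -19.73814047643989 head 5.118605637605592 roll -0.0004371253336360657 [ 0.63  0.51 -0.18  1.78  0.12  0.86 -1.08]
delta tool mm [-0.1024 -2.0169  0.3671]
[ 3.607 -5.87  -5.078] [-1.586 -0.837  0.147] 0.013929051174961873 29.99411702156067
piece0 [(array([163., 228.]), 0.47, array([ 0.587, -0.182])), (array([159., 232.]), 0.38, array([ 0.569, -0.188])), (array([159., 246.]), 0.36, array([ 0.539, -0.161]))]
scoop [(array([244., 338.]), 0.93, array([0.538, 0.181]))]
coral_head [(array([279., 261.]), 0.74, array([0.754, 0.132]))]
box [(array([257., 220.]), 0.74, array([0.779, 0.012])), (array([244., 341.]), 0.72, array([0.527, 0.184])), (array([220., 188.]), 0.68, array([ 0.766, -0.135])), (array([163., 227.]), 0.3, array([ 0.544, -0.244]))]
glue_jar [(array([219., 189.]), 0.74, array([ 0.773, -0.117]))]
```

```bash
python3 -c "
from workcell import order
print(order.sign_off())"
```

```text
the job is handed in; nothing more can be done
None
```

I handed the job in at about 30 s, but `sign_off` returned no verdict: the fossils were tipped into the sieve (at least three detected there and none seen elsewhere), the scoop lies back in the tray, let go, and the knob is held about 72° clockwise, at the third click.

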